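Pack the tumblers into the cart's lift locker and winch it down

TASK

Get the drinks cart ready to roll: slide the locker's lid open and stand every orange tumbler upright on the raised cork deck inside. Then lift the orange winch pawl and hold it clear of the ratchet so that the crank turns back slowly under the load until the deck is fully down, let the pawl drop back between the ratchet teeth, and slide the lid shut, past the small ridge at its end. Never let the crank spin fast, and leave the other things on the cart standing where they are.

Things in the scene. Friction and masses are not known exactly. Their poses are not given: they have to be found in the camera images.
- locker: White box fixed to the cart, with an open-topped well (inside 120 mm along x, 320 along y). Origin: centre of the well at the cart's surface; x away from the robot at yaw 0, y left, z up. Front wall x = -82 to -60 mm, rear wall from x = 60, closed part behind it to x = 218; walls 114 mm high. Outer y = -170 to 170, with lid rails 137 mm high along both ends; the winch is on the -y end.
- lift_deck (a point): Centre of the top face of the cork lift deck in the well (116 mm along x, 316 along y; four tumblers fit in one row along y). 85 mm above the cart when raised, as at the start; 12 mm when fully down. Axes as the locker's. The deck (1.5 kg) hangs on the winch and cannot be pushed down while the pawl holds.
- lid (a joint): Travel of the wooden slide lid in its rails, m: 0 = shut, 0.145 = fully open (lid wholly behind the well), growing along the locker's +x. About 2 N of friction; stays where left. A low sprung ridge on the front wall holds it shut: between 0.018 and 0.004 the lip under the lid's front edge must be forced over it with about 10 N. Shut = lip in front of the ridge, under 0.006.
- lid_grip (a point): Centre of the teal grip bar standing upright on the lid: 14 mm thick along x, 80 mm along y, 34 mm high, from 127 to 161 mm above the cart. It lies at locker x = -20 mm + lid travel, y = 0. The lid is 157 mm along x, 314 along y, its top 127 mm above the cart; its front edge is 62 mm in front of this point.
- crank (a joint): Turn of the winch crank with its ratchet wheel, rad, about the locker's y: 0 = deck raised, 2.46 = deck fully down (end stop). The deck's weight always drives it towards 2.46; a governor lets it run at about 0.12 to 0.16 rad/s (15 to 20 s in all) while the pawl is held clear. If the pawl drops it stops at the next tooth (every 0.63 rad).
- crank_knob (a point): Middle of the crank's teal knob (22 mm across, 42 mm long, along y) on a 70 mm arm outside the ratchet wheel, at locker y = -241 mm; axle at locker x = 0, 95 mm high. It starts on the far side (+x) level with the axle and swings down through the bottom to the robot's side. It need not be touched.
- pawl (a joint): Lift of the orange winch pawl, rad: 0 = down between the teeth, at most 0.6. Above about 0.2 its nose is clear of the ratchet wheel. Takes about 2 N at the tab to lift under load; a light spring and its weight bring it down when let go. Pivot parallel to the locker's y, at locker x = 60 mm, y = -196 mm, 138 mm high.
- pawl_tab (a point): Point in the orange lifting tab at the end of the pawl lever: upright plate 12 mm thick along y, 32 mm along x, its top 14 mm above this point; the lever leaves its foot towards +x. With the pawl down it is at locker x = -72 mm, y = -196 mm, 180 mm high, and rises on an arc of 139 mm radius about the pivot (about 43 mm up for 0.35 rad).
- cup0: Orange plastic tumbler, open at the top, 58 mm across at the rim, 56 mm at the foot, 90 mm high, 110 g, standing on the cart. Origin: centre of its underside; z up. Two to four of the tumblers are there.
- cup1: Orange plastic tumbler, open at the top, 58 mm across at the rim, 56 mm at the foot, 90 mm high, 110 g, standing on the cart. Origin: centre of its underside; z up. Two to four of the tumblers are there.
- cup2: Orange plastic tumbler, open at the top, 58 mm across at the rim, 56 mm at the foot, 90 mm high, 110 g, standing on the cart. Origin: centre of its underside; z up. Two to four of the tumblers are there.
- cup3: Orange plastic tumbler, open at the top, 58 mm across at the rim, 56 mm at the foot, 90 mm high, 110 g, standing on the cart. Origin: centre of its underside; z up. Two to four of the tumblers are there.
- highball0: Clear tall highball glass, 66 mm across, 145 mm high. Not to be moved. Origin: centre of underside.
- highball1: Clear tall highball glass, 66 mm across, 145 mm high. Not to be moved. Origin: centre of underside.
- carafe: Green glass carafe with aluminium cap, 104 mm across, 189 mm high. Not to be moved. Origin: centre of underside.
- coasters: Stack of blue and white ceramic coasters, 100 mm across, 36 mm high. Not to be moved. Origin: centre of underside.
- corkscrew: Steel wing corkscrew lying flat, about 160 mm long (x = -49 to 115 mm) and 84 mm wide, 32 mm high. Not to be moved. Origin: under its middle.
- nut_bowl: Small steel bowl, 100 mm across, 45 mm high. Not to be moved. Origin: centre of underside.
There are look-alikes about, which are no part of the job. Leave any pink look-alike of the cup1 alone. What is shaped like the cup0 but purple is not meant.

How it is judged:
By the outcome, as a careful person would: the job done as asked, in the order asked, and still so for the second after the job is handed in, with the robot touching nothing.
Of cup0, cup1, cup2, cup3 only 2 to 4 are there at a start; the rules pass over those that are not, and their reading is None.
At some moment in a run one of cup0, cup1, cup2, cup3 may be knocked a few centimetres aside while the robot is not near it.
It also fails if it takes over 200 s, if anything falls off the work surface, if the arm or the gripper's body presses on something with over 40 N, if the wrist force passes 120 N, or if a joint passes its speed limit or range.

ROBOT

A 6-joint arm with a two-finger parallel gripper is mounted at the origin on the work surface. World frame = base frame: x ahead of the robot, y to its left, z up, the work surface at z = 0. Lengths are in m, angles in rad, forces in N, time in s.
With the tool pointing down it reaches from about 0.35 to 0.975 m from the base axis. Payload 4.9 kg.
Tool frame: the origin (TCP) lies at the very end of the fingers, on their centre line; the grasp point (between the pads) lies 19 mm behind it; x points along the fingers, z is the direction in which the jaws open and shut, and the axes are right-handed (so a half turn about x gives the same grasp; the last joint's range is limited). The gripper opens to 85 mm and grips with 20 to 120 N. Pads are 22 mm wide; open, the fingers measure 114 mm over their backs; the gripper's body (76 mm by 85 mm) begins 54 mm behind the grasp point. The pads swing forward as they close: fully open they stand 13 mm farther back than shut.
Start: joints at [0.999, 0.053, 1.613, -0, 1.476, -0.119], TCP at [0.273, 0.562, 0.231] pointing down, gripper open.
Joint ranges: [-3.01, 3.01], [-1.01, 2.22], [0.06, 2.58], [-1.02, 4.17], [0.09, 2.62], [-3.14, 3.14]. Speed limits (rad/s): [2.57, 2.57, 3.14, 3.14, 3.14, 3.14].

INTERFACE

Orientations are given as a unit quaternion [w, x, y, z].
In Python, from plant import manip, viewer gives the robot as it stands.
- The arm moves only by the shell command python3 -m inch 'ROWS'. ROWS is JSON, a list of rows, each an object with "fingers": the opening, from -1 (shut) to 1 (fully open), so that 0 is half open; "delta_pos": the shift along the tool's x, y, z in cm, a list of three; "twist": the turn, a rotation vector about the tool's x, y, z in degrees, a list of three. A call has 1 to 5 rows; each row shifts and turns the commanded pose from where the row before left it, along the tool's axes as they then stand; what a row does not reach is not made up. A row lasts 1/8 s, in which the tool goes at most 62.5 mm and 10.7 degrees, less where a joint would pass 70% of its speed; a pose out of reach is approached as far as the arm can. A call is refused whole if a number of a shift passes 6.25 or a number of a turn 10.7, either way. A call with a gripper value outside its range is refused whole. The fingers move at their own pace and stop on an object; the grip force is fixed at half the most. Time passes only in rows, so rows that do not move let the fingers close. It gives the time, the measured TCP pose, the force and the opening at its end, in the units of the state.
- manip.state(): the state, without advancing time (a new reading comes with each control period).
- viewer.grab_frame(name): name is "scene" or "top"; returns a dict with "pixels" (400x640x3 uint8, blue, green, red), "range_z" (400x640 float32, m along the optical axis (not along the pixel's ray), 0 where there is no reading), "K" (3x3 intrinsics, pixels), "pose" (4x4, takes a point from camera to world coordinates). Camera axes: x right, y down, z forward; pixel columns grow to the right and rows downward; lengths in m; the calibration is good to about 2 mm. A picture is of the moment at which its call begins.
- manip.job_done(): hands the job in, once; it reports no verdict.
The state is a dict: "time": time; "joint_pos": joint angles; "joint_vel": joint speeds; "joint_efforts": joint torques, N m; "tool_pos": TCP position; "tool_rot": TCP orientation; "contact_force": force on the tool from outside, world axes, zero at the start; "ft_torque": the same for the moment, N m; "gripper_width": opening from 0.0 (shut) to 1.0 (fully open).
Only numpy, scipy, OpenCV 4.12 (cv2) and the standard library are available. Lean on these libraries where they do the work, as an engineer would, in place of code of your own. Each camera call takes 0.05 s, during which the arm holds its last target.

## Working session

There is one attempt and no reset: what is moved stays moved. The work goes in short steps, Python scripts to look and compute and a shell command to move; the robot and the scene stay as the last step left them, time stands still between calls to the robot, and variables do not carry over. Pictures are saved under pics/ and viewed, and the job is handed in when it is done.

```bash
ls; mkdir -p pics; cat > h.py <<'E'
import numpy as np, cv2
from plant import manip, viewer
def grab(n,tag):
    f=viewer.grab_frame(n); cv2.imwrite(f'pics/{tag}.png',f['pixels']); np.savez(f'pics/{tag}.npz',**f); return f
def px(f,u,v,z=None):
    K=f['K'];d=f['range_z'][int(v),int(u)] if z is None else z
    p=np.array([(u-K[0,2])/K[0,0]*d,(v-K[1,2])/K[1,1]*d,d,1]); return (f['pose']@p)[:3]
def cloud(f):
    K=f['K'];d=f['range_z'];v,u=np.mgrid[0:400,0:640]
    p=np.stack([(u-K[0,2])/K[0,0]*d,(v-K[1,2])/K[1,1]*d,d,np.ones_like(d)],-1)
    return (p@f['pose'].T)[...,:3]
def proj(f,P):
    q=np.linalg.inv(f['pose'])@np.append(P,1); q=f['K']@q[:3]; return q[:2]/q[2]
E
python3 - <<'E'
from h import *
print(manip.state())
for n in('scene','top'):
    f=grab(n,n+'0');print(n,f['pose'],f['K'])
E
```

```text
pics
{'time': 0.0, 'joint_pos': array([ 9.98989677e-01,  5.33703613e-02,  1.61430793e+00,  1.35923043e-05,
        1.47596989e+00, -1.19011712e-01]), 'joint_vel': array([-0.00086943,  0.00112679,  0.00032401, -0.00011488,  0.00034664,
       -0.0005855 ]), 'joint_efforts': array([-1.23034893e-04, -3.93668532e+01, -3.70185435e+01, -7.65716118e-05,
        7.08673979e-03, -8.44970174e-06]), 'tool_pos': array([0.27309002, 0.56149069, 0.23004631]), 'tool_rot': array([ 0.59881525, -0.37531111,  0.60013437,  0.37470069]), 'contact_force': array([-1.02668383, -0.11048214,  0.23927135]), 'ft_torque': array([ 0.00401441,  0.00387828, -0.03175545]), 'gripper_width': 0.9995326912539649}
scene [[-4.11385501e-01  6.42213623e-01 -6.46779431e-01  1.54302622e+00]
 [ 9.11460762e-01  2.88991275e-01 -2.92785453e-01  4.60564530e-01]
 [-1.11719398e-03 -7.09961763e-01 -7.04239339e-01  1.24524713e+00]
 [ 0.00000000e+00  0.00000000e+00  0.00000000e+00  1.00000000e+00]] [[460.51110209   0.         312.97529303]
 [  0.         460.51110209 191.92390813]
 [  0.           0.           1.        ]]
top [[-0.01804362 -0.98916199  0.14571541  0.268107  ]
 [-0.99981628  0.01690773 -0.00903011 -0.02572986]
 [ 0.00646853 -0.14585158 -0.98928534  1.70755397]
 [ 0.          0.          0.          1.        ]] [[451.56441195   0.         318.74776074]
 [  0.         451.56441195 200.51020395]
 [  0.           0.           1.        ]]
```

View pics/scene0.png

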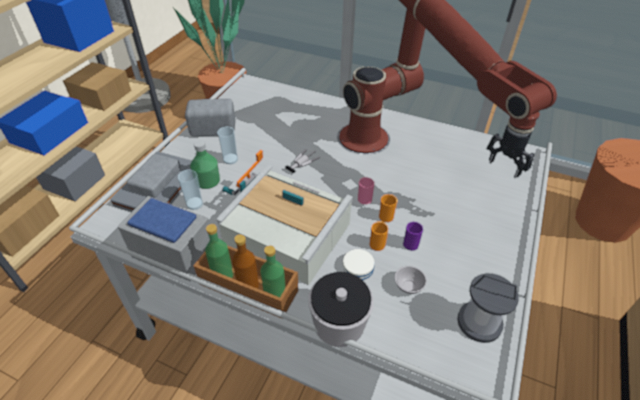

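View pics/top0.png

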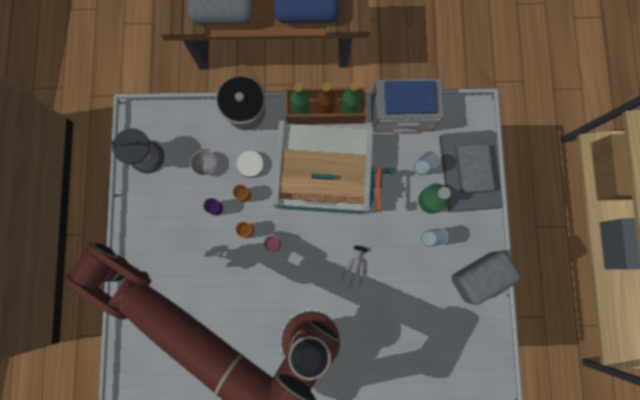

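The top view shows two orange cups at (242,193) and (245,230). The look-alikes are the purple one at (213,206) and the pink one at (272,243). The locker is near (323,170), the orange pawl near (378,188), and the highballs and carafe lie to its right. Next I'll enlarge this area and measure.

```bash
python3 - <<'E'
from h import *
f=dict(np.load('pics/top0.npz'));s=dict(np.load('pics/scene0.npz'))
cv2.imwrite('pics/top0c.png',cv2.resize(f['pixels'][110:260,190:450],None,fx=3,fy=3,interpolation=2))
cv2.imwrite('pics/scene0c.png',cv2.resize(s['pixels'][120:300,200:440],None,fx=3.3,fy=3.3,interpolation=2))
for nm,g in(('top',f),('scene',s)):
    C=cloud(g);hsv=cv2.cvtColor(g['pixels'],cv2.COLOR_BGR2HSV)
    m=((hsv[...,0]<16)&(hsv[...,1]>190)&(hsv[...,2]>70)&(C[...,2]>0.01)&(C[...,2]<0.3)).astype('u1')
    n,l,st,c=cv2.connectedComponentsWithStats(m)
    for i in range(1,n):
        if st[i,4]<25: continue
        P=C[l==i]; print(nm,c[i].round(),st[i,4],'min',P.min(0).round(3),'max',P.max(0).round(3)); 
        T=P[P[:,2]>P[:,2].max()-.015]; print('  rim mid',((T.min(0)+T.max(0))/2).round(3))
    # teal
    m=((abs(hsv[...,0].astype(int)-92)<10)&(hsv[...,1]>120)&(C[...,2]>0.05)&(C[...,2]<0.3)).astype('u1')
    n,l,st,c=cv2.connectedComponentsWithStats(m)
    for i in range(1,n):
        if st[i,4]<20: continue
        P=C[l==i]; T=P[P[:,2]>P[:,2].max()-.012];print(nm,'teal',c[i].round(),st[i,4],P.min(0).round(3),P.max(0).round(3),T.mean(0).round(3))
E
```

```text
top teal [390. 171.] 20 [ 0.602 -0.311  0.105] [ 0.611 -0.285  0.117] [ 0.607 -0.299  0.112]
top teal [322. 176.] 32 [ 0.578 -0.084  0.151] [ 0.587 -0.021  0.17 ] [ 0.581 -0.057  0.163]
scene [252. 166.] 72 min [ 0.458 -0.248  0.137] max [ 0.613 -0.231  0.19 ]
  rim mid [ 0.473 -0.235  0.183]
scene [390. 200.] 28 min [0.377 0.224 0.044] max [0.39  0.254 0.085]
  rim mid [0.383 0.243 0.078]
scene [382. 228.] 32 min [0.514 0.239 0.045] max [0.529 0.269 0.085]
  rim mid [0.522 0.256 0.078]
scene [246. 267.] 632 min [ 0.827 -0.09   0.019] max [ 0.913 -0.034  0.222]
  rim mid [ 0.883 -0.062  0.215]
scene teal [242. 185.] 27 [ 0.595 -0.233  0.132] [ 0.616 -0.226  0.166] [ 0.606 -0.229  0.159]
scene teal [227. 190.] 30 [ 0.607 -0.309  0.104] [ 0.619 -0.275  0.117] [ 0.614 -0.292  0.11 ]
scene teal [292. 197.] 115 [ 0.582 -0.081  0.132] [ 0.596 -0.011  0.167] [ 0.589 -0.047  0.16 ]
```

```bash
ls pics
```

```text
scene0.npz
scene0.png
scene0c.png
top0.npz
top0.png
top0c.png
```

View pics/top0c.png

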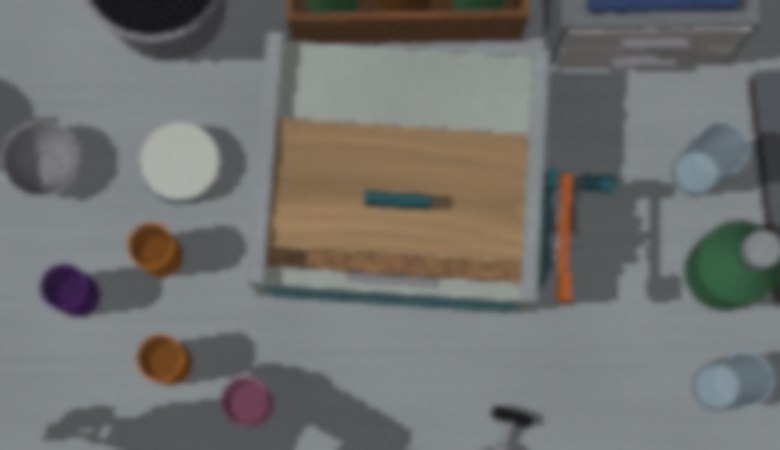

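View pics/scene0c.png

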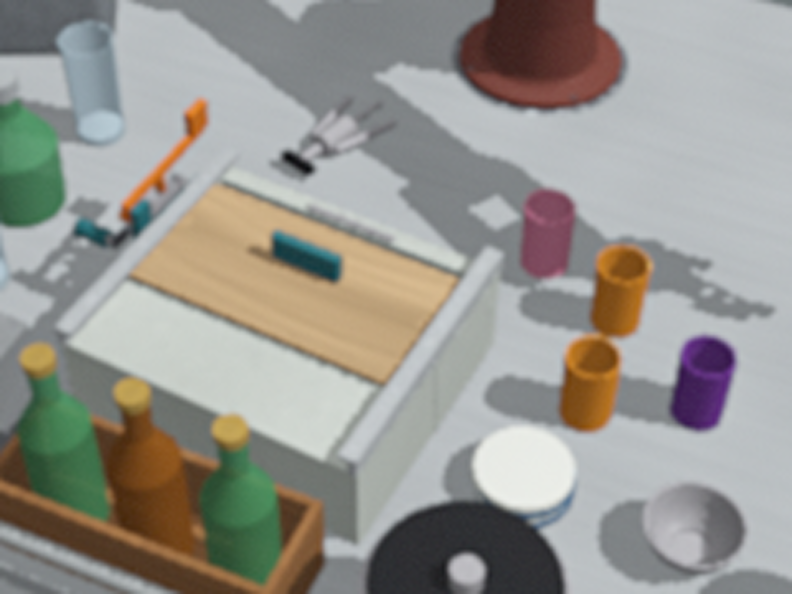

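Enlarged, the orange cups sit at crop (155,249) and (163,358), clearly distinct from purple (70,289) and pink (247,400). The lid is slightly open, with a cork strip showing. Next I'll fit the locker pose and the cup positions.

```bash
python3 - <<'E'
from h import *
f=dict(np.load('pics/top0.npz'));s=dict(np.load('pics/scene0.npz'))
for nm,g in(('top',f),('scene',s)):
    C=cloud(g);hsv=cv2.cvtColor(g['pixels'],cv2.COLOR_BGR2HSV)
    x,y,z=C[...,0],C[...,1],C[...,2]
    reg=(x>.45)&(x<.86)&(y>-.28)&(y<.16)
    m=reg&(z>.131)&(z<.143)&(hsv[...,1]<60)
    P=C[m]; 
    for sd in(1,-1):
        Q=P[(P[:,1]+.05)*sd>.1]
        if len(Q)<20: continue
        c=np.median(Q,0); 
        vx,vy,x0,y0=cv2.fitLine(Q[:,:2].astype('f4'),cv2.DIST_HUBER,0,.01,.01).ravel()
        print(nm,'rail',sd,len(Q),'yaw',np.degrees(np.arctan2(vy,vx)) if vx>0 else np.degrees(np.arctan2(-vy,-vx)),Q.min(0).round(3),Q.max(0).round(3),Q.mean(0).round(3))
    # lid top
    m=reg&(z>.118)&(z<.133)&(hsv[...,1]>60)&(hsv[...,0]<25)
    r=cv2.minAreaRect(C[m][:,:2].astype('f4'));print(nm,'lid',m.sum(),r,C[m].min(0).round(3),C[m].max(0).round(3))
    m=reg&(z>.06)&(z<.1)&(hsv[...,1]>60)&(hsv[...,0]<25)
    print(nm,'deck',m.sum(),C[m].mean(0).round(3) if m.any() else'')
    # cups
    for hn,cond in(('or',(hsv[...,0]<20)&(hsv[...,1]>140)),('other',(hsv[...,0]>125)&(hsv[...,1]>70))):
        m=(cond&(x>.25)&(x<.7)&(y>.1)&(y<.5)&(z>.015)&(z<.12)).astype('u1')
        n,l,st,c=cv2.connectedComponentsWithStats(m)
        for i in range(1,n):
            if st[i,4]<40: continue
            P=C[l==i]; T=P[P[:,2]>.08]
            if len(T)>3: 
                (cc,rad)=cv2.minEnclosingCircle(T[:,:2].astype('f4')); print(nm,hn,c[i].round(),st[i,4],np.round(cc,3),round(rad,3),'mean',P.mean(0).round(3),P[:,2].max().round(3))
E
```

```text
top rail 1 436 yaw -4.3526773 [0.49  0.084 0.131] [0.86  0.16  0.143] [0.644 0.105 0.137]
top rail -1 441 yaw -5.9800467 [ 0.463 -0.278  0.131] [ 0.853 -0.18   0.143] [ 0.622 -0.218  0.137]
top lid 3292 ((0.6899430155754089, -0.08398930728435516), (0.34092846512794495, 0.34011903405189514), 85.4443359375) [ 0.511 -0.245  0.118] [0.859 0.097 0.133]
top deck 913 [ 0.663 -0.06   0.085]
top or [245. 197.] 53 [0.533 0.234] 0.022 mean [0.529 0.229 0.064] 0.096
top other [213. 206.] 139 [0.496 0.349] 0.028 mean [0.496 0.35  0.056] 0.099
top other [272. 244.] 68 [0.355 0.128] 0.027 mean [0.356 0.131 0.06 ] 0.093
scene rail 1 498 yaw -5.1989846 [0.485 0.083 0.131] [0.86  0.157 0.143] [0.654 0.105 0.137]
scene rail -1 453 yaw -5.6843553 [ 0.458 -0.258  0.131] [ 0.86  -0.192  0.143] [ 0.636 -0.219  0.137]
scene lid 2815 ((0.6142051815986633, -0.04316696524620056), (0.37719592452049255, 0.3144797682762146), 40.66374969482422) [ 0.509 -0.255  0.119] [0.86  0.098 0.133]
scene deck 245 [ 0.826 -0.011  0.085]
scene or [387. 207.] 333 [0.408 0.235] 0.032 mean [0.414 0.238 0.06 ] 0.093
scene or [378. 235.] 365 [0.545 0.25 ] 0.03 mean [0.549 0.251 0.058] 0.095
scene other [365. 189.] 311 [0.357 0.135] 0.031 mean [0.362 0.138 0.059] 0.094
scene other [413. 234.] 378 [0.496 0.355] 0.032 mean [0.501 0.355 0.06 ] 0.097
```

```bash
python3 - <<'E'
from h import *
f=dict(np.load('pics/top0.npz'));s=dict(np.load('pics/scene0.npz'))
for nm,g in(('top',f),('scene',s)):
    C=cloud(g);hsv=cv2.cvtColor(g['pixels'],cv2.COLOR_BGR2HSV)
    yaw=-5.4; o=np.array([.60,-.052])
    for it in range(4):
        a=np.radians(yaw);R=np.array([[np.cos(a),-np.sin(a)],[np.sin(a),np.cos(a)]])
        L=(C[...,:2]-o)@R; z=C[...,2]
        m=(z>.131)&(z<.143)&(hsv[...,1]<70)&(abs(abs(L[...,1])-.162)<.014)&(L[...,0]>-.15)&(L[...,0]<.24)
        sl=[];mm=[];ex=[]
        for sd in(1,-1):
            k=m&(L[...,1]*sd>0);P=L[k];p=np.polyfit(P[:,0],P[:,1],1);sl.append(p[0]);mm.append(np.polyval(p,.05));ex.append(np.percentile(P[:,0],[1,99]))
        yaw+=np.degrees(np.mean(sl))
        o=o+R@np.array([0,np.mean(mm)])
    print(nm,yaw,np.degrees(sl),o,mm,np.round(ex,3))
    # front profile: count colour along local x near y in -.1...1
    L=(C[...,:2]-o)@R
    hist=[]
    for cond,n in(((z>.108)&(z<.119),'wall'),((z>.122)&(z<.132)&(hsv[...,1]>60),'lid'),((z>.078)&(z<.092),'deck'),((z>.137)&(z<.168)&(hsv[...,1]>90)&(abs(L[...,1])<.06),'grip'),((z>.157)&(z<.168)&(hsv[...,1]>90)&(abs(L[...,1])<.06),'griptop')):
        k=cond&(abs(L[...,1])<.13)&(L[...,0]>-.12)&(L[...,0]<.24); P=L[k]
        if len(P): print(n,len(P),np.percentile(P,[2,50,98],axis=0).round(4).tolist())
E
```

```text
top -4.748659333979683 [ 0.06978802 -0.06966142] [ 0.59983946 -0.05376197] [np.float64(0.16027770646189352), np.float64(-0.1603039738405852)] [[-0.12   0.175]
 [-0.121  0.177]]
wall 1956 [[-0.1176, -0.1251], [0.1194, 0.0028], [0.1768, 0.1249]]
lid 2500 [[-0.075, -0.1247], [0.004, -0.0006], [0.0752, 0.1251]]
deck 520 [[-0.0942, -0.1255], [-0.0804, 0.0021], [0.2366, 0.1253]]
grip 54 [[-0.0557, -0.0356], [-0.0179, -0.0003], [0.0317, 0.0311]]
griptop 41 [[-0.0223, -0.0354], [-0.0178, -0.0005], [-0.0137, 0.0309]]
scene -4.726946368764416 [-0.02040607  0.02040956] [ 0.59997093 -0.05236856] [np.float64(0.1605277868357124), np.float64(-0.1605284033396376)] [[-0.121  0.179]
 [-0.123  0.18 ]]
wall 2302 [[-0.1163, -0.125], [0.1191, 0.005], [0.1769, 0.1257]]
lid 2339 [[-0.0755, -0.1245], [0.0116, 0.01], [0.0773, 0.126]]
deck 179 [[0.1739, -0.1259], [0.1775, 0.0145], [0.2356, 0.1272]]
grip 129 [[-0.0176, -0.0297], [-0.0113, 0.0043], [-0.0067, 0.0392]]
griptop 43 [[-0.0168, -0.0308], [-0.0127, 0.003], [-0.0067, 0.0375]]
```

```bash
cat >> h.py <<'E'
from scipy.spatial.transform import Rotation as Ro
YAW=np.radians(-4.74); O=np.array([.561,-.0498])
def l2w(x,y): return O+np.array([[np.cos(YAW),-np.sin(YAW)],[np.sin(YAW),np.cos(YAW)]])@[x,y]
def tool():
    s=manip.state(); q=s['tool_rot']; return s,s['tool_pos'],Ro.from_quat([q[1],q[2],q[3],q[0]])
def plan(tgt,jaw=YAW):
    """tgt = TCP; jaw = world yaw of jaw axis"""
    s,p,R=tool(); best=None
    for k in(0,np.pi):
        z=np.array([np.cos(jaw+k),np.sin(jaw+k),0]); x=np.array([0,0,-1.]); y=np.cross(z,x)
        T=Ro.from_matrix(np.stack([x,y,z],1)); rv=(R.inv()*T).as_rotvec(degrees=True)
        if best is None or np.linalg.norm(rv)<np.linalg.norm(best[0]): best=(rv,T)
    d=np.array(tgt)-p
    print('t',round(s['time'],2),'pos',p.round(4),'F',s['contact_force'].round(1),'w',round(s['gripper_width'],3),'j6',s['joint_pos'][5].round(2))
    print(' twist deg',best[0].round(2),' delta cm now-axes',(R.inv().apply(d)*100).round(2),' after-turn',(best[1].inv().apply(d)*100).round(2))
E
python3 - <<'E'
from h import *
f=dict(np.load('pics/top0.npz'))
C=cloud(f);hsv=cv2.cvtColor(f['pixels'],cv2.COLOR_BGR2HSV)
m=((hsv[...,0]<20)&(hsv[...,1]>110)).astype('u1')
for (u0,v0) in((242,193),(245,230)):
    k=np.zeros_like(m);k[v0-14:v0+14,u0-14:u0+14]=m[v0-14:v0+14,u0-14:u0+14]
    P=C[k>0]; T=P[(P[:,2]>.075)&(P[:,2]<.1)]
    print(len(P),len(T),T.min(0).round(3),T.max(0).round(3),((T.min(0)+T.max(0))/2).round(3), 'all',P.min(0).round(3),P.max(0).round(3))
for n,lo,hi,(xa,xb,ya,yb) in(('tall',.1,.2,(.2,.85,-.6,-.26)),('low',.015,.07,(.3,.45,-.3,-.03))):
    mm=((C[...,2]>lo)&(C[...,2]<hi)&(C[...,0]>xa)&(C[...,0]<xb)&(C[...,1]>ya)&(C[...,1]<yb)).astype('u1')
    N,l,st,c=cv2.connectedComponentsWithStats(mm)
    for i in range(1,N):
        if st[i,4]>15: print(n,c[i].round(),st[i,4],C[l==i].min(0).round(3),C[l==i].max(0).round(3))
plan([*l2w(-.02+.044,0),.25])
for nm,p in(('grip',(.024,0)),('c1',(0,.08)),('c2',(0,-.08)),('tab',(-.072,-.196))): print(nm,l2w(*p).round(4))
E
```

```text
214 37 [0.517 0.219 0.075] [0.571 0.273 0.096] [0.544 0.246 0.086] all [ 0.516  0.218 -0.004] [0.572 0.273 0.096]
202 30 [0.382 0.206 0.076] [0.434 0.26  0.097] [0.408 0.233 0.086] all [ 0.268 -0.026  0.   ] [0.434 0.261 1.708]
tall [410. 112.] 1603 [ 0.771 -0.492  0.1  ] [ 0.85  -0.26   0.189]
tall [429. 160.] 190 [ 0.608 -0.47   0.1  ] [ 0.675 -0.405  0.152]
tall [386. 175.] 120 [ 0.532 -0.319  0.101] [ 0.619 -0.261  0.121]
tall [437. 196.] 495 [ 0.467 -0.509  0.1  ] [ 0.558 -0.42   0.196]
tall [437. 236.] 167 [ 0.336 -0.482  0.101] [ 0.399 -0.417  0.155]
tall [471. 276.] 407 [ 0.2 -0.6  0.1] [ 0.272 -0.521  0.139]
low [359. 250.] 80 [ 0.302 -0.214  0.015] [ 0.347 -0.166  0.033]
t 0.1 pos [0.2731 0.5615 0.2302] F [-0.1  0.1 -0.5] w 0.998 j6 -0.12
 twist deg [ 6.88e+01 -1.00e-01  5.00e-02]  delta cm now-axes [ -1.92 -54.87 -41.52]  after-turn [ -1.98 -58.55  36.14]
grip [ 0.5849 -0.0518]
c1 [0.5676 0.0299]
c2 [ 0.5544 -0.1295]
tab [ 0.473  -0.2392]
```

```bash
python3 -m inch '[{"fingers":1,"delta_pos":[-1,0,0],"twist":[10,0,0]},{"fingers":1,"delta_pos":[0,0,0],"twist":[10,0,0]},{"fingers":1,"delta_pos":[0,0,0],"twist":[10,0,0]},{"fingers":1,"delta_pos":[0,0,0],"twist":[10,0,0]},{"fingers":1,"delta_pos":[0,0,0],"twist":[10,0,0]}]'; python3 -m inch '[{"fingers":1,"delta_pos":[0,0,0],"twist":[9.4,0,0]},{"fingers":1,"delta_pos":[0,0,0],"twist":[9.4,0,0]},{"fingers":1,"delta_pos":[0,-5,3],"twist":[0,0,0]},{"fingers":1,"delta_pos":[0,-5,3],"twist":[0,0,0]},{"fingers":1,"delta_pos":[0,-5,3],"twist":[0,0,0]}]'; python3 - <<'E'
from h import *
plan([*l2w(.024,0),.25])
E
```

```text
time: 0.72
tool_pos: [0.2732, 0.5617, 0.2405]
tool_rot: [0.702, -0.085, 0.702, 0.084]
contact_force: [0.1, 0.4, -0.9]
gripper_width: 1.001
time: 1.35
tool_pos: [0.3509, 0.4034, 0.2407]
tool_rot: [0.706, 0.029, 0.707, -0.029]
contact_force: [0.9, -0.7, 0.6]
gripper_width: 1.002
t 1.35 pos [0.3509 0.4034 0.2407] F [ 0.9 -0.7  0.6] w 1.002 j6 0.8
 twist deg [ 0.04 -0.02  0.04]  delta cm now-axes [ -0.91 -43.45  27.05]  after-turn [ -0.93 -43.43  27.08]
```

```bash
python3 -m inch '[{"fingers":1,"delta_pos":[0,-5,3.1],"twist":[0,0,0]},{"fingers":1,"delta_pos":[0,-5,3.1],"twist":[0,0,0]},{"fingers":1,"delta_pos":[0,-5,3.1],"twist":[0,0,0]},{"fingers":1,"delta_pos":[0,-5,3.1],"twist":[0,0,0]},{"fingers":1,"delta_pos":[0,-5,3.1],"twist":[0,0,0]}]'; python3 -m inch '[{"fingers":1,"delta_pos":[0,-5,3.1],"twist":[0,0,0]},{"fingers":1,"delta_pos":[0,-5,3.1],"twist":[0,0,0]},{"fingers":1,"delta_pos":[0,-5,3.1],"twist":[0,0,0]},{"fingers":1,"delta_pos":[0,-3.4,2.3],"twist":[0,0,0]},{"fingers":1,"delta_pos":[0,0,0],"twist":[0,0,0]}]'; python3 - <<'E'
from h import *
plan([*l2w(.024,0),.133])
f=grab('scene','s1');cv2.imwrite('pics/s1c.png',cv2.resize(f['pixels'][100:280,200:440],None,fx=3.3,fy=3.3,interpolation=2))
E
```

```text
time: 1.98
tool_pos: [0.4848, 0.1413, 0.2409]
tool_rot: [0.706, 0.029, 0.707, -0.029]
contact_force: [0.6, 0.8, -0.6]
gripper_width: 1.001
time: 2.6
tool_pos: [0.5853, -0.0522, 0.2403]
tool_rot: [0.706, 0.031, 0.707, -0.031]
contact_force: [-0.2, 0.9, -0.2]
gripper_width: 0.999
t 2.6 pos [ 0.5853 -0.0522  0.2403] F [-0.2  0.9 -0.2] w 0.999 j6 -0.13
 twist deg [-0.22 -0.09 -0.  ]  delta cm now-axes [10.73  0.04 -0.02]  after-turn [10.73  0.04 -0.04]
```

View pics/s1c.png

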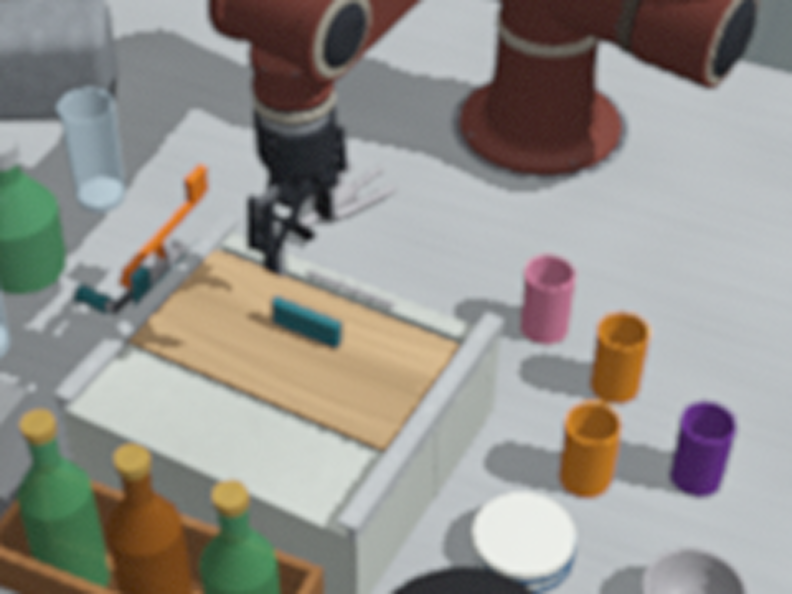

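The open gripper is above the teal bar, at crop (305,320). I'll go down and close on it.

```bash
python3 -m inch '[{"fingers":1,"delta_pos":[4,0,0],"twist":[0,0,0]},{"fingers":1,"delta_pos":[4,0,0],"twist":[0,0,0]},{"fingers":1,"delta_pos":[2.6,0,0],"twist":[0,0,0]},{"fingers":-1,"delta_pos":[0,0,0],"twist":[0,0,0]},{"fingers":-1,"delta_pos":[0,0,0],"twist":[0,0,0]}]'; python3 -m inch '[{"fingers":-1,"delta_pos":[0,0,0],"twist":[0,0,0]},{"fingers":-1,"delta_pos":[0,0,0],"twist":[0,0,0]},{"fingers":-1,"delta_pos":[0,0,0],"twist":[0,0,0]}]'
```

```text
time: 3.28
tool_pos: [0.5854, -0.0492, 0.1367]
tool_rot: [0.707, 0.029, 0.706, -0.029]
contact_force: [-0.5, 0.3, 0.4]
gripper_width: 0.604
time: 3.65
tool_pos: [0.5857, -0.0499, 0.137]
tool_rot: [0.707, 0.029, 0.706, -0.029]
contact_force: [-1.6, 0.9, 5.6]
gripper_width: 0.148
```

```bash
python3 -m inch '[{"fingers":-1,"delta_pos":[0,0,1.5],"twist":[0,0,0]},{"fingers":-1,"delta_pos":[0,0,2],"twist":[0,0,0]},{"fingers":-1,"delta_pos":[0,0,2],"twist":[0,0,0]},{"fingers":-1,"delta_pos":[0,0,2],"twist":[0,0,0]},{"fingers":-1,"delta_pos":[0,0,1.5],"twist":[0,0,0]}]'; python3 -m inch '[{"fingers":-1,"delta_pos":[0,0,0.6],"twist":[0,0,0]},{"fingers":-1,"delta_pos":[0,0,0],"twist":[0,0,0]}]'; python3 - <<'E'
from h import *
plan([*l2w(.125,0),.137])
E
```

```text
time: 4.28
tool_pos: [0.676, -0.0575, 0.1371]
tool_rot: [0.707, 0.029, 0.706, -0.029]
contact_force: [-2.1, 0.1, 6.7]
gripper_width: 0.15
time: 4.53
tool_pos: [0.6823, -0.058, 0.1371]
tool_rot: [0.708, 0.029, 0.705, -0.029]
contact_force: [2.2, -0.5, 4.3]
gripper_width: 0.151
t 4.53 pos [ 0.6823 -0.058   0.1371] F [ 2.2 -0.5  4.3] w 0.151 j6 -0.11
 twist deg [-0.01  0.21  0.  ]  delta cm now-axes [ 0.01 -0.18  0.35]  after-turn [ 0.01 -0.18  0.35]
```

```bash
python3 -m inch '[{"fingers":-1,"delta_pos":[0,0,0.25],"twist":[0,0,0]},{"fingers":-1,"delta_pos":[0,0,0.2],"twist":[0,0,0]}]';python3 -m inch '[{"fingers":-1,"delta_pos":[0,0,0.2],"twist":[0,0,0]},{"fingers":-1,"delta_pos":[0,0,0],"twist":[0,0,0]}]'; python3 - <<'E'
from h import *
plan([*l2w(.125,0),.137])
E
```

```text
time: 4.78
tool_pos: [0.6836, -0.0581, 0.137]
tool_rot: [0.705, 0.029, 0.708, -0.029]
contact_force: [-14.3, 1.6, 12.1]
gripper_width: 0.154
time: 5.03
tool_pos: [0.6836, -0.0581, 0.137]
tool_rot: [0.703, 0.029, 0.71, -0.029]
contact_force: [-18.9, 1.8, 16.1]
gripper_width: 0.151
t 5.03 pos [ 0.6836 -0.0581  0.137 ] F [-18.9   1.8  16.1] w 0.151 j6 -0.11
 twist deg [ 0.   -0.55  0.01]  delta cm now-axes [ 0.   -0.19  0.21]  after-turn [ 0.   -0.19  0.21]
```

The end stop is reached, so the lid is fully open. I'll release it, rise and look.

```bash
sed -i 's/O=np.array(\[.561,-.0498\])/O=np.array([.5595,-.0505])/' h.py; python3 -m inch '[{"fingers":1,"delta_pos":[0,0,0],"twist":[0,0,0]},{"fingers":1,"delta_pos":[0,0,0],"twist":[0,0,0]},{"fingers":1,"delta_pos":[-3,0,0],"twist":[0,0,0]},{"fingers":1,"delta_pos":[-4,0,0],"twist":[0,0,0]},{"fingers":1,"delta_pos":[-5,0,0],"twist":[0,0,0]}]'; python3 - <<'E'
from h import *
plan([.544,.247,.25])
f=grab('scene','s2');cv2.imwrite('pics/s2c.png',cv2.resize(f['pixels'][100:300,190:440],None,fx=3,fy=3,interpolation=2))
for (u,v) in((359,263),):print(px(f,u,v))
E
```

```text
time: 5.65
tool_pos: [0.6864, -0.0583, 0.2544]
tool_rot: [0.705, 0.029, 0.708, -0.029]
contact_force: [0.0, -0.1, 1.0]
gripper_width: 0.998
t 5.65 pos [ 0.6864 -0.0583  0.2544] F [ 0.  -0.1  1. ] w 0.998 j6 -0.11
 twist deg [-0.01 -0.18 -0.02]  delta cm now-axes [  0.5   29.24 -16.71]  after-turn [  0.44  29.25 -16.71]
[0.66974428 0.227568   0.03801247]
```

View pics/s2c.png

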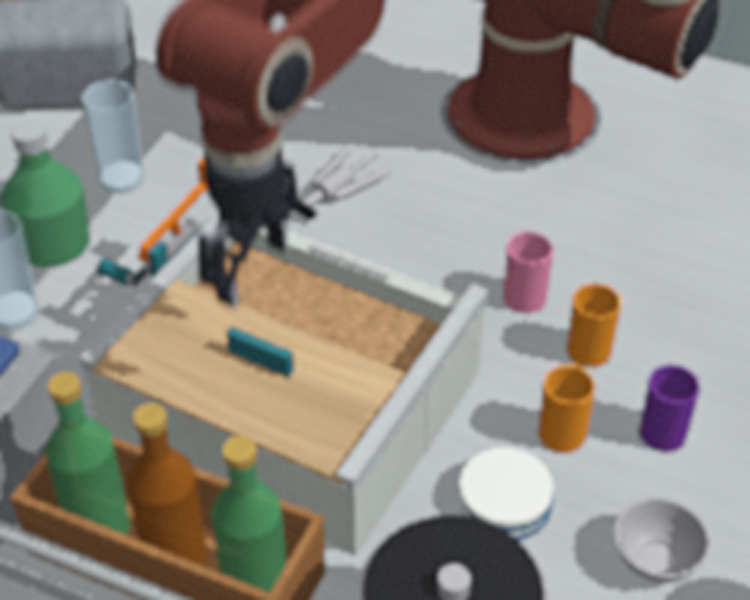

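The lid now lies behind the well at crop (260,370). The cork deck is empty and the cups haven't moved. I'll go for the orange cup at crop (566,408).

```bash
python3 -m inch '[{"fingers":1,"delta_pos":[0,4.9,-2.8],"twist":[0,0,0]},{"fingers":1,"delta_pos":[0,4.9,-2.8],"twist":[0,0,0]},{"fingers":1,"delta_pos":[0,4.9,-2.8],"twist":[0,0,0]},{"fingers":1,"delta_pos":[0,4.9,-2.8],"twist":[0,0,0]},{"fingers":1,"delta_pos":[0,4.9,-2.8],"twist":[0,0,0]}]'; python3 -m inch '[{"fingers":1,"delta_pos":[0,4.75,-2.7],"twist":[0,0,0]},{"fingers":1,"delta_pos":[0,0,0],"twist":[0,0,0]}]'; python3 - <<'E'
from h import *
plan([.544,.247,.055])
f=grab('scene','s3');cv2.imwrite('pics/s3c.png',cv2.resize(f['pixels'][100:300,290:490],None,fx=3,fy=3,interpolation=2))
C=cloud(f);hsv=cv2.cvtColor(f['pixels'],cv2.COLOR_BGR2HSV)
m=((hsv[...,0]<20)&(hsv[...,1]>140)&(C[...,0]>.25)&(C[...,0]<.7)&(C[...,1]>.1)&(C[...,2]>.015)&(C[...,2]<.12)).astype('u1')
n,l,st,c=cv2.connectedComponentsWithStats(m)
for i in range(1,n):
    if st[i,4]>40:
        T=C[l==i];T=T[T[:,2]>.08];print(c[i].round(),st[i,4],((T.min(0)+T.max(0))/2).round(3))
E
```

```text
time: 6.32
tool_pos: [0.567, 0.1989, 0.2549]
tool_rot: [0.707, 0.029, 0.706, -0.029]
contact_force: [0.1, 0.4, 0.4]
gripper_width: 0.997
time: 6.58
tool_pos: [0.5433, 0.2499, 0.255]
tool_rot: [0.707, 0.028, 0.707, -0.027]
contact_force: [-1.0, -0.5, 0.0]
gripper_width: 1.003
t 6.58 pos [0.5433 0.2499 0.255 ] F [-1.  -0.5  0. ] w 1.003 j6 0.38
 twist deg [ 0.29 -0.01 -0.03]  delta cm now-axes [20.   -0.3   0.09]  after-turn [20.   -0.29  0.09]
[388. 207.] 301 [0.408 0.242 0.087]
[378. 235.] 363 [0.546 0.251 0.088]
```

View pics/s3c.png

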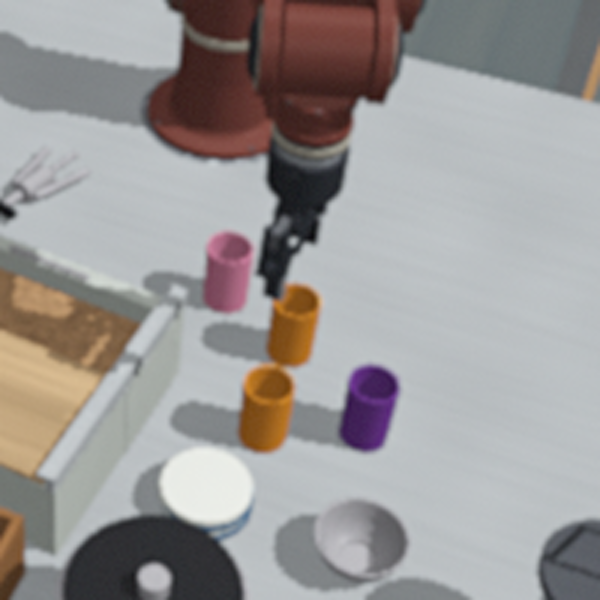

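```bash
python3 -m inch '[{"fingers":1,"delta_pos":[5,-0.1,0.1],"twist":[0,0,0]},{"fingers":1,"delta_pos":[5,0,0],"twist":[0,0,0]},{"fingers":1,"delta_pos":[4,0,0],"twist":[0,0,0]},{"fingers":1,"delta_pos":[3,0,0],"twist":[0,0,0]},{"fingers":1,"delta_pos":[3,0,0],"twist":[0,0,0]}]'; python3 -m inch '[{"fingers":-1,"delta_pos":[0,0,0],"twist":[0,0,0]},{"fingers":-1,"delta_pos":[0,0,0],"twist":[0,0,0]},{"fingers":-1,"delta_pos":[0,0,0],"twist":[0,0,0]},{"fingers":-1,"delta_pos":[0,0,0],"twist":[0,0,0]}]'
```

```text
time: 7.25
tool_pos: [0.5464, 0.2443, 0.0538]
tool_rot: [0.706, 0.03, 0.707, -0.03]
contact_force: [0.0, 0.6, 0.6]
gripper_width: 0.999
time: 7.75
tool_pos: [0.5465, 0.2461, 0.0565]
tool_rot: [0.707, 0.029, 0.706, -0.029]
contact_force: [0.7, -0.0, -1.1]
gripper_width: 0.665
```

```bash
python3 -m inch '[{"fingers":-1,"delta_pos":[-3,0,0],"twist":[0,0,0]},{"fingers":-1,"delta_pos":[-5,0,0],"twist":[0,0,0]},{"fingers":-1,"delta_pos":[-6,0,0],"twist":[0,0,0]},{"fingers":-1,"delta_pos":[-5,0,0],"twist":[0,0,0]},{"fingers":-1,"delta_pos":[0,0,0],"twist":[0,0,0]}]'; python3 - <<'E'
from h import *
plan([*l2w(0,-.08),.25])
E
```

```text
time: 8.38
tool_pos: [0.5485, 0.2469, 0.2528]
tool_rot: [0.711, 0.031, 0.702, -0.028]
contact_force: [0.1, -0.1, -1.4]
gripper_width: 0.668
t 8.38 pos [0.5485 0.2469 0.2528] F [ 0.1 -0.1 -1.4] w 0.668 j6 0.38
 twist deg [ 0.01  0.66 -0.26]  delta cm now-axes [  0.15 -37.55   3.54]  after-turn [  0.28 -37.55   3.55]
```

```bash
python3 -m inch '[{"fingers":-1,"delta_pos":[0,-5,0.5],"twist":[0,0,0]},{"fingers":-1,"delta_pos":[0,-5,0.5],"twist":[0,0,0]},{"fingers":-1,"delta_pos":[0,-5,0.5],"twist":[0,0,0]},{"fingers":-1,"delta_pos":[0,-5,0.5],"twist":[0,0,0]},{"fingers":-1,"delta_pos":[0,-5,0.5],"twist":[0,0,0]}]';  python3 -m inch '[{"fingers":-1,"delta_pos":[0,-5,0.5],"twist":[0,0,0]},{"fingers":-1,"delta_pos":[0,-4,0.3],"twist":[0,0,0]},{"fingers":-1,"delta_pos":[0,-3.5,0.2],"twist":[0,0,0]},{"fingers":-1,"delta_pos":[0,0,0],"twist":[0,0,0]},{"fingers":-1,"delta_pos":[0,0,0],"twist":[0,0,0]}]'; python3 - <<'E'
from h import *
plan([*l2w(0,-.08),.1425])
f=grab('scene','s4');cv2.imwrite('pics/s4c.png',cv2.resize(f['pixels'][90:290,200:440],None,fx=3,fy=3,interpolation=2))
E
```

```text
time: 9.0
tool_pos: [0.5491, -0.0067, 0.2438]
tool_rot: [0.706, 0.029, 0.707, -0.029]
contact_force: [0.4, -0.5, -1.9]
gripper_width: 0.667
time: 9.62
tool_pos: [0.5491, -0.1301, 0.2442]
tool_rot: [0.706, 0.03, 0.707, -0.029]
contact_force: [0.1, -0.2, -0.6]
gripper_width: 0.665
t 9.62 pos [ 0.5491 -0.1301  0.2442] F [ 0.1 -0.2 -0.6] w 0.665 j6 -0.28
 twist deg [-0.   -0.09 -0.05]  delta cm now-axes [1.017e+01 1.000e-02 4.000e-01]  after-turn [10.17  0.02  0.38]
```

View pics/s4c.png

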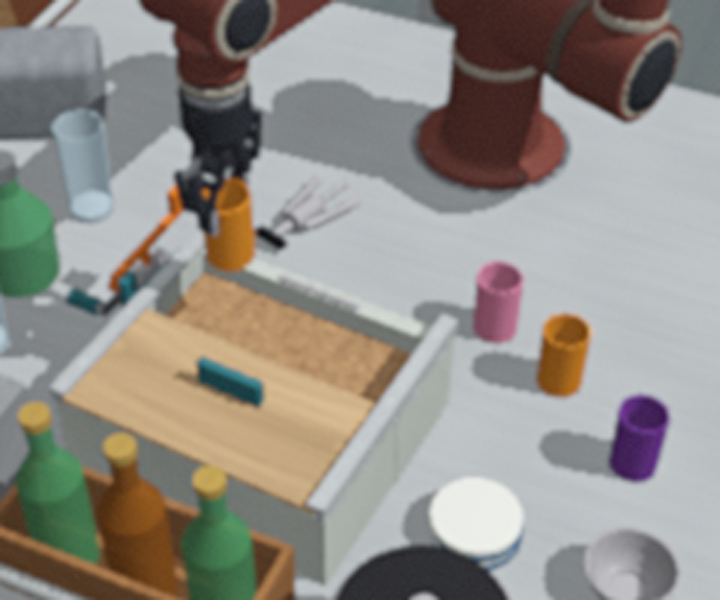

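The cup hangs upright in the jaws over the +x/-y part of the well. I'll lower it.

```bash
python3 -m inch '[{"fingers":-1,"delta_pos":[3,0,0.35],"twist":[0,0,0]},{"fingers":-1,"delta_pos":[3,0,0],"twist":[0,0,0]},{"fingers":-1,"delta_pos":[2.5,0,0],"twist":[0,0,0]},{"fingers":-1,"delta_pos":[1.2,0,0],"twist":[0,0,0]},{"fingers":-1,"delta_pos":[0,0,0],"twist":[0,0,0]}]';  python3 -m inch '[{"fingers":-1,"delta_pos":[0.4,0,0],"twist":[0,0,0]},{"fingers":-1,"delta_pos":[0,0,0],"twist":[0,0,0]}]'
```

```text
time: 10.3
tool_pos: [0.5526, -0.1301, 0.1475]
tool_rot: [0.706, 0.029, 0.707, -0.029]
contact_force: [-1.0, -0.2, -0.8]
gripper_width: 0.663
time: 10.55
tool_pos: [0.5535, -0.1311, 0.1452]
tool_rot: [0.707, 0.029, 0.706, -0.029]
contact_force: [0.1, -0.9, -0.6]
gripper_width: 0.664
```

```bash
python3 -m inch '[{"fingers":-1,"delta_pos":[0.2,0,0],"twist":[0,0,0]},{"fingers":-1,"delta_pos":[0.1,0,0],"twist":[0,0,0]},{"fingers":-1,"delta_pos":[0,0,0],"twist":[0,0,0]}]'
```

```text
time: 10.92
tool_pos: [0.553, -0.131, 0.1412]
tool_rot: [0.706, 0.029, 0.707, -0.029]
contact_force: [0.1, -0.5, -1.9]
gripper_width: 0.666
```

```bash
python3 -m inch '[{"fingers":-1,"delta_pos":[0.1,0,0],"twist":[0,0,0]},{"fingers":-1,"delta_pos":[0,0,0],"twist":[0,0,0]}]';python3 -m inch '[{"fingers":0.7,"delta_pos":[0,0,0],"twist":[0,0,0]},{"fingers":1,"delta_pos":[0,0,0],"twist":[0,0,0]},{"fingers":1,"delta_pos":[-3,0,0],"twist":[0,0,0]},{"fingers":1,"delta_pos":[-5,0,0],"twist":[0,0,0]},{"fingers":1,"delta_pos":[-5,0,0],"twist":[0,0,0]}]'; python3 - <<'E'
from h import *
plan([.408,.237,.25])
E
```

```text
time: 11.18
tool_pos: [0.553, -0.131, 0.1402]
tool_rot: [0.706, 0.029, 0.707, -0.029]
contact_force: [0.2, -1.1, -1.0]
gripper_width: 0.662
time: 11.8
tool_pos: [0.5529, -0.1309, 0.2717]
tool_rot: [0.706, 0.029, 0.707, -0.029]
contact_force: [0.8, 0.4, -0.1]
gripper_width: 1.001
t 11.8 pos [ 0.5529 -0.1309  0.2717] F [ 0.8  0.4 -0.1] w 1.001 j6 -0.28
 twist deg [-0.   -0.01 -0.01]  delta cm now-axes [  2.17  35.47 -17.48]  after-turn [  2.17  35.47 -17.48]
```

```bash
python3 -m inch '[{"fingers":1,"delta_pos":[0,5,-2.5],"twist":[0,0,0]},{"fingers":1,"delta_pos":[0,5,-2.5],"twist":[0,0,0]},{"fingers":1,"delta_pos":[0,5,-2.5],"twist":[0,0,0]},{"fingers":1,"delta_pos":[0,5,-2.5],"twist":[0,0,0]},{"fingers":1,"delta_pos":[0,5,-2.5],"twist":[0,0,0]}]';  python3 -m inch '[{"fingers":1,"delta_pos":[0,5,-2.5],"twist":[0,0,0]},{"fingers":1,"delta_pos":[1,3,-1.5],"twist":[0,0,0]},{"fingers":1,"delta_pos":[1,2.5,-1],"twist":[0,0,0]},{"fingers":1,"delta_pos":[0,0,0],"twist":[0,0,0]}]'; python3 - <<'E'
from h import *
plan([.408,.237,.055])
f=grab('scene','s5');cv2.imwrite('pics/s5c.png',cv2.resize(f['pixels'][90:290,200:440],None,fx=3,fy=3,interpolation=2))
C=cloud(f);hsv=cv2.cvtColor(f['pixels'],cv2.COLOR_BGR2HSV)
m=((hsv[...,0]<20)&(hsv[...,1]>140)&(C[...,0]>.25)&(C[...,0]<.7)&(C[...,2]>.015)&(C[...,2]<.2)).astype('u1')
n,l,st,c=cv2.connectedComponentsWithStats(m)
for i in range(1,n):
    if st[i,4]>40:
        T=C[l==i];T=T[T[:,2]>T[:,2].max()-.012];print(c[i].round(),st[i,4],((T.min(0)+T.max(0))/2).round(3))
E
```

```text
time: 12.42
tool_pos: [0.4484, 0.13, 0.2708]
tool_rot: [0.707, 0.03, 0.706, -0.029]
contact_force: [1.2, 0.9, -0.4]
gripper_width: 1.0
time: 12.92
tool_pos: [0.4071, 0.2382, 0.2496]
tool_rot: [0.706, 0.028, 0.707, -0.028]
contact_force: [0.1, 0.1, 1.3]
gripper_width: 1.003
t 12.93 pos [0.4071 0.2382 0.2496] F [0.1 0.1 1.3] w 1.003 j6 0.45
 twist deg [ 0.17 -0.07  0.04]  delta cm now-axes [19.46 -0.1   0.13]  after-turn [19.46 -0.11  0.1 ]
[252. 165.] 137 [ 0.473 -0.235  0.19 ]
[277. 188.] 436 [ 0.553 -0.126  0.174]
[387. 207.] 313 [0.409 0.24  0.086]
```

View pics/s5c.png

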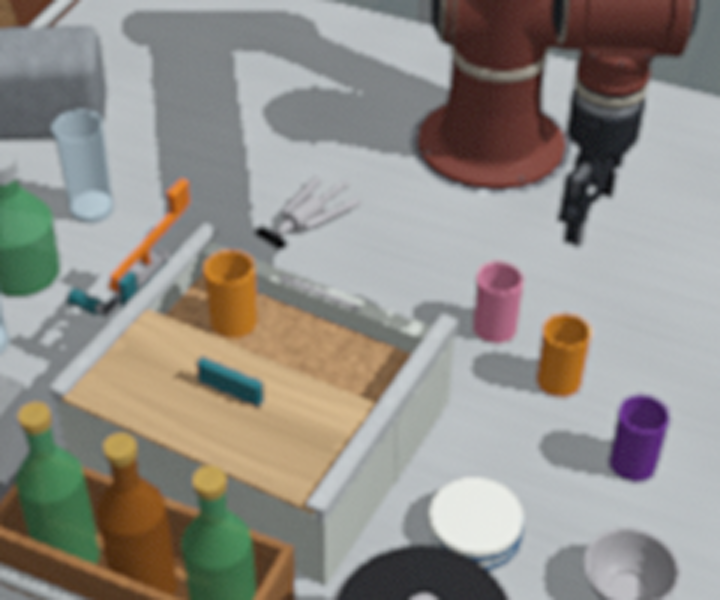

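One cup stands on the deck at crop (232,292). Next is the second, at crop (563,355).

```bash
python3 -m inch '[{"fingers":1,"delta_pos":[5,-0.1,0.1],"twist":[0,0,0]},{"fingers":1,"delta_pos":[5,0,0],"twist":[0,0,0]},{"fingers":1,"delta_pos":[4,0,0],"twist":[0,0,0]},{"fingers":1,"delta_pos":[3,0,0],"twist":[0,0,0]},{"fingers":1,"delta_pos":[2.4,0,0],"twist":[0,0,0]}]'; python3 -m inch '[{"fingers":-1,"delta_pos":[0,0,0],"twist":[0,0,0]},{"fingers":-1,"delta_pos":[0,0,0],"twist":[0,0,0]},{"fingers":-1,"delta_pos":[0,0,0],"twist":[0,0,0]},{"fingers":-1,"delta_pos":[0,0,0],"twist":[0,0,0]}]';  python3 -m inch '[{"fingers":-1,"delta_pos":[-3,0,0],"twist":[0,0,0]},{"fingers":-1,"delta_pos":[-5,0,0],"twist":[0,0,0]},{"fingers":-1,"delta_pos":[-6,0,0],"twist":[0,0,0]},{"fingers":-1,"delta_pos":[-5,0,0],"twist":[0,0,0]},{"fingers":-1,"delta_pos":[0,0,0],"twist":[0,0,0]}]'; python3 - <<'E'
from h import *
plan([*l2w(0,.08),.25])
E
```

```text
time: 13.6
tool_pos: [0.4095, 0.2349, 0.0555]
tool_rot: [0.706, 0.03, 0.706, -0.03]
contact_force: [0.2, -0.4, -0.6]
gripper_width: 0.999
time: 14.1
tool_pos: [0.4099, 0.2364, 0.0576]
tool_rot: [0.707, 0.03, 0.706, -0.029]
contact_force: [-0.3, -0.5, 1.3]
gripper_width: 0.652
time: 14.72
tool_pos: [0.4114, 0.2372, 0.2526]
tool_rot: [0.71, 0.031, 0.703, -0.028]
contact_force: [0.2, 0.2, -1.6]
gripper_width: 0.653
t 14.72 pos [0.4114 0.2372 0.2526] F [ 0.2  0.2 -1.6] w 0.653 j6 0.45
 twist deg [ 0.01  0.58 -0.28]  delta cm now-axes [  0.34 -19.45  17.13]  after-turn [  0.26 -19.45  17.13]
```

```bash
python3 -m inch '[{"fingers":-1,"delta_pos":[0,-4,3.5],"twist":[0,0,0]},{"fingers":-1,"delta_pos":[0,-4,3.5],"twist":[0,0,0]},{"fingers":-1,"delta_pos":[0,-4,3.5],"twist":[0,0,0]},{"fingers":-1,"delta_pos":[0,-4,3.5],"twist":[0,0,0]},{"fingers":-1,"delta_pos":[0,-3.4,3],"twist":[0,0,0]}]';  python3 -m inch '[{"fingers":-1,"delta_pos":[0,0,0],"twist":[0,0,0]},{"fingers":-1,"delta_pos":[0,0,0],"twist":[0,0,0]}]'; python3 - <<'E'
from h import *
plan([*l2w(0,.08),.1425])
E
```

```text
time: 15.35
tool_pos: [0.5624, 0.0271, 0.2445]
tool_rot: [0.706, 0.03, 0.707, -0.029]
contact_force: [0.4, -0.2, -0.8]
gripper_width: 0.657
time: 15.6
tool_pos: [0.5615, 0.0291, 0.2449]
tool_rot: [0.706, 0.029, 0.707, -0.029]
contact_force: [1.2, 0.2, -1.7]
gripper_width: 0.655
t 15.6 pos [0.5615 0.0291 0.2449] F [ 1.2  0.2 -1.7] w 0.655 j6 0.0
 twist deg [-0.01 -0.15 -0.02]  delta cm now-axes [10.24  0.04  0.49]  after-turn [10.24  0.05  0.46]
```

```bash
python3 -m inch '[{"fingers":-1,"delta_pos":[3,0,0.4],"twist":[0,0,0]},{"fingers":-1,"delta_pos":[3,0,0],"twist":[0,0,0]},{"fingers":-1,"delta_pos":[2.5,0,0],"twist":[0,0,0]},{"fingers":-1,"delta_pos":[1.2,0,0],"twist":[0,0,0]},{"fingers":-1,"delta_pos":[0.3,0,0],"twist":[0,0,0]}]';  python3 -m inch '[{"fingers":-1,"delta_pos":[0.3,0,0],"twist":[0,0,0]},{"fingers":-1,"delta_pos":[0,0,0],"twist":[0,0,0]}]'
```

```text
time: 16.23
tool_pos: [0.5656, 0.0292, 0.1457]
tool_rot: [0.706, 0.029, 0.707, -0.029]
contact_force: [-0.2, 0.4, -0.8]
gripper_width: 0.66
time: 16.48
tool_pos: [0.5668, 0.0285, 0.1442]
tool_rot: [0.707, 0.029, 0.706, -0.029]
contact_force: [-0.1, -0.9, -0.4]
gripper_width: 0.658
```

```bash
python3 -m inch '[{"fingers":-1,"delta_pos":[0.25,0,0],"twist":[0,0,0]},{"fingers":-1,"delta_pos":[0,0,0],"twist":[0,0,0]}]';python3 -m inch '[{"fingers":0.7,"delta_pos":[0,0,0],"twist":[0,0,0]},{"fingers":1,"delta_pos":[0,0,0],"twist":[0,0,0]},{"fingers":1,"delta_pos":[-3,0,0],"twist":[0,0,0]},{"fingers":1,"delta_pos":[-5,0,0],"twist":[0,0,0]},{"fingers":1,"delta_pos":[-6,0,0],"twist":[0,0,0]}]'; python3 - <<'E'
from h import *
plan([*l2w(-.072,-.196),.28],YAW+np.pi/2)
f=grab('scene','s6');cv2.imwrite('pics/s6c.png',cv2.resize(f['pixels'][90:290,200:440],None,fx=3,fy=3,interpolation=2))
f=grab('top','t6');cv2.imwrite('pics/t6c.png',cv2.resize(f['pixels'][100:300,200:460],None,fx=3,fy=3,interpolation=2))
E
```

```text
time: 16.73
tool_pos: [0.567, 0.0283, 0.142]
tool_rot: [0.707, 0.029, 0.706, -0.029]
contact_force: [-1.3, -0.3, 3.1]
gripper_width: 0.66
time: 17.35
tool_pos: [0.5654, 0.0285, 0.2806]
tool_rot: [0.705, 0.029, 0.708, -0.029]
contact_force: [0.6, -1.0, 0.1]
gripper_width: 1.005
t 17.35 pos [0.5654 0.0285 0.2806] F [ 0.6 -1.   0.1] w 1.005 j6 0.0
 twist deg [89.99 -0.15  0.15]  delta cm now-axes [  0.08 -27.52  -7.13]  after-turn [ 0.06 -7.13 27.52]
```

View pics/s6c.png

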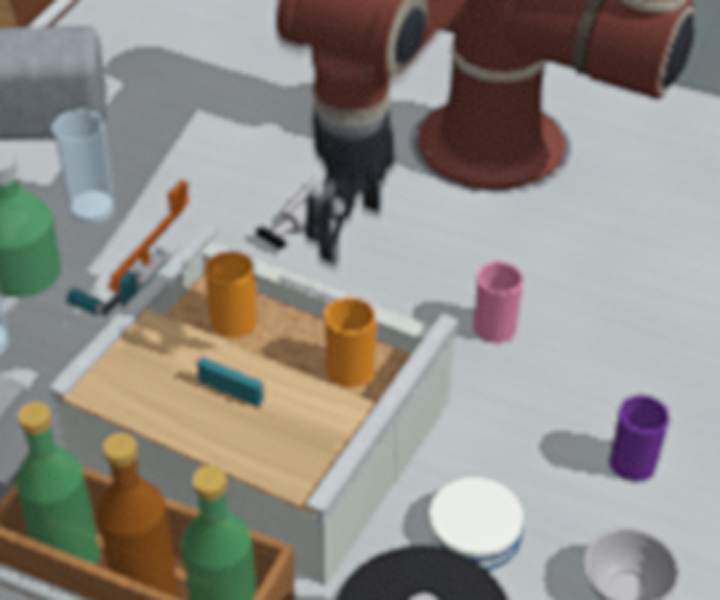

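View pics/t6c.png

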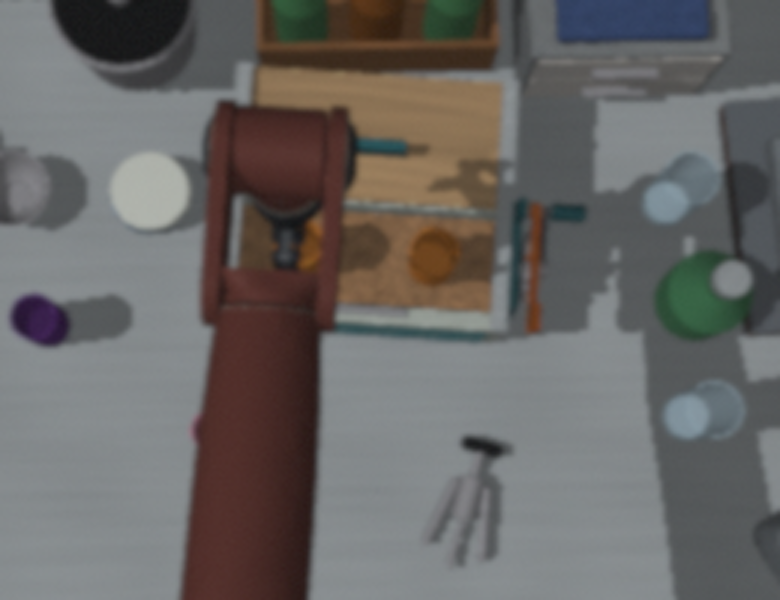

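Both cups stand on the deck, at scene crop (231,295) and (350,342). Purple, pink and the rest haven't moved. I'll turn the jaws across the pawl tab.

```bash
python3 -m inch '[{"fingers":1,"delta_pos":[-1,0,0],"twist":[10,0,0]},{"fingers":1,"delta_pos":[-1,0,0],"twist":[10,0,0]},{"fingers":1,"delta_pos":[0,0,0],"twist":[10,0,0]},{"fingers":1,"delta_pos":[0,0,0],"twist":[10,0,0]},{"fingers":1,"delta_pos":[0,0,0],"twist":[10,0,0]}]';python3 -m inch '[{"fingers":1,"delta_pos":[0,0,0],"twist":[10,0,0]},{"fingers":1,"delta_pos":[0,0,0],"twist":[10,0,0]},{"fingers":1,"delta_pos":[0,0,0],"twist":[10,0,0]},{"fingers":1,"delta_pos":[0,0,0],"twist":[10,0,0]},{"fingers":1,"delta_pos":[0,0,0],"twist":[0,0,0]}]'; python3 -m inch '[{"fingers":1,"delta_pos":[0,-1.2,5],"twist":[0,0,0]},{"fingers":1,"delta_pos":[0,-1.2,5],"twist":[0,0,0]},{"fingers":1,"delta_pos":[0,-1.2,5],"twist":[0,0,0]},{"fingers":1,"delta_pos":[0,-1.2,5],"twist":[0,0,0]},{"fingers":1,"delta_pos":[0,-1.2,4],"twist":[0,0,0]}]'; python3 - <<'E'
from h import *
plan([*l2w(-.072,-.196),.168],YAW+np.pi/2)
print(manip.state()['joint_pos'].round(2),l2w(-.072,-.196))
E
```

```text
time: 18.08
tool_pos: [0.5661, 0.0285, 0.3001]
tool_rot: [0.627, 0.327, 0.627, -0.327]
contact_force: [1.0, -0.1, -0.2]
gripper_width: 1.003
time: 18.7
tool_pos: [0.5662, 0.0285, 0.3002]
tool_rot: [-0.479, -0.52, -0.48, 0.52]
contact_force: [-0.1, -0.2, 0.3]
gripper_width: 1.001
time: 19.32
tool_pos: [0.4858, -0.2075, 0.3005]
tool_rot: [-0.48, -0.52, -0.48, 0.52]
contact_force: [0.1, -0.7, -0.2]
gripper_width: 1.001
t 19.32 pos [ 0.4858 -0.2075  0.3005] F [ 0.1 -0.7 -0.2] w 1.001 j6 1.11
 twist deg [0.14 0.01 0.  ]  delta cm now-axes [13.25 -1.16  3.34]  after-turn [13.25 -1.15  3.35]
[-0.54 -0.21  1.75 -0.    1.6   1.11] [ 0.47154993 -0.23988   ]
```

```bash
python3 -m inch '[{"fingers":1,"delta_pos":[4,-1.1,3.2],"twist":[0,0,0]},{"fingers":1,"delta_pos":[3,0,0],"twist":[0,0,0]},{"fingers":1,"delta_pos":[0,0,0],"twist":[0,0,0]}]'; python3 - <<'E'
from h import *
plan([.472,-.2385,.168],YAW+np.pi/2)
f=grab('scene','s7');cv2.imwrite('pics/s7c.png',cv2.resize(f['pixels'][110:230,190:310],None,fx=5,fy=5,interpolation=2))
f=grab('top','t7');cv2.imwrite('pics/t7c.png',cv2.resize(f['pixels'][130:250,320:460],None,fx=5,fy=5,interpolation=2))
E
```

```text
time: 19.7
tool_pos: [0.4713, -0.2361, 0.2274]
tool_rot: [-0.477, -0.519, -0.481, 0.52]
contact_force: [-0.3, -0.5, 0.9]
gripper_width: 0.998
t 19.7 pos [ 0.4713 -0.2361  0.2274] F [-0.3 -0.5  0.9] w 0.998 j6 1.05
 twist deg [ 0.08 -0.19  0.32]  delta cm now-axes [5.94 0.12 0.26]  after-turn [5.94 0.09 0.24]
```

View pics/s7c.png

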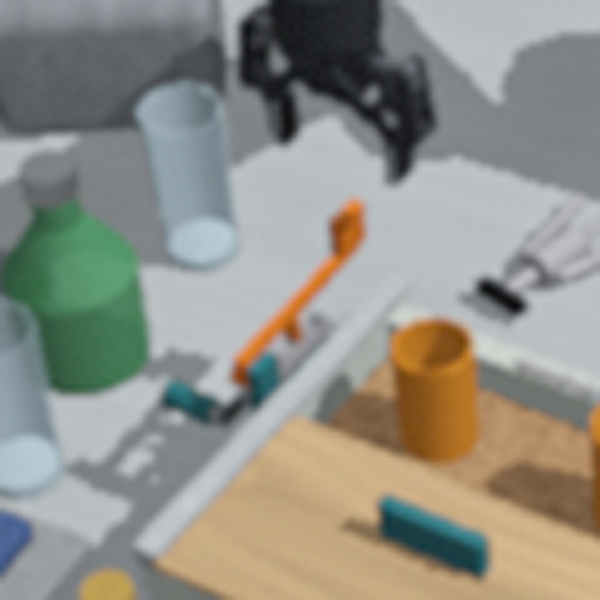

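View pics/t7c.png

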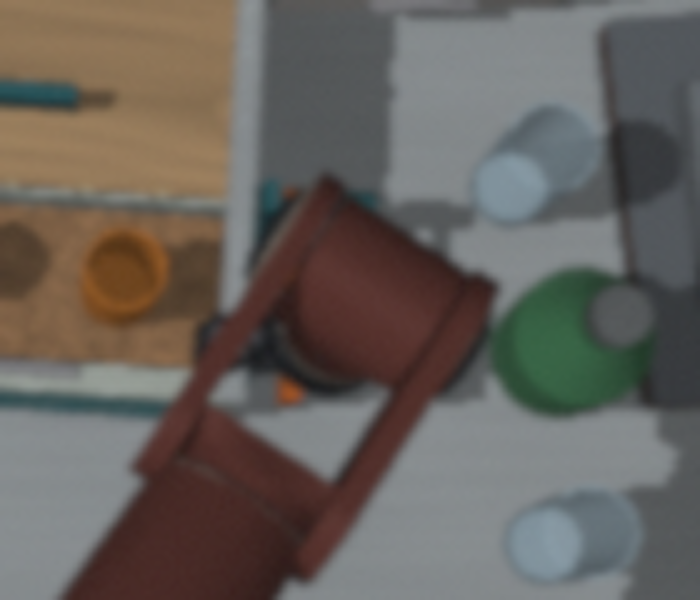

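The open jaws straddle the orange tab at scene crop (347,228). I'll measure the tab once more before going down.

```bash
python3 - <<'E'
from h import *
f=dict(np.load('pics/s7.npz'));C=cloud(f);hsv=cv2.cvtColor(f['pixels'],cv2.COLOR_BGR2HSV)
k=(hsv[...,0]<20)&(hsv[...,1]>140)&(C[...,2]>.165)&(C[...,2]<.21)&(C[...,1]<-.2)
print(C[k].min(0).round(3),C[k].max(0).round(3),C[k].mean(0).round(3)); 
v,u=np.nonzero(k);print(u.min(),u.max(),v.min(),v.max(), proj(f,[.472,-.2385,.18]),proj(f,[.472,-.2385,.194]))
E
```

```text
[ 0.461 -0.243  0.165] [ 0.603 -0.228  0.198] [ 0.482 -0.234  0.179]
239 261 151 180 [258.36654521 154.59113121] [258.03339397 151.57150575]
```

```bash
python3 -m inch '[{"fingers":1,"delta_pos":[3,0.1,0.1],"twist":[0,0,0]},{"fingers":1,"delta_pos":[2.9,0,0],"twist":[0,0,0]},{"fingers":1,"delta_pos":[0,0,0],"twist":[0,0,0]},{"fingers":-1,"delta_pos":[0,0,0],"twist":[0,0,0]},{"fingers":-1,"delta_pos":[0,0,0],"twist":[0,0,0]}]';python3 -m inch '[{"fingers":-1,"delta_pos":[0,0,0],"twist":[0,0,0]},{"fingers":-1,"delta_pos":[0,0,0],"twist":[0,0,0]},{"fingers":-1,"delta_pos":[0,0,0],"twist":[0,0,0]}]'
```

```text
time: 20.42
tool_pos: [0.4751, -0.2384, 0.1742]
tool_rot: [0.48, 0.52, 0.478, -0.52]
contact_force: [-1.3, 0.4, 0.9]
gripper_width: 0.606
time: 20.8
tool_pos: [0.4741, -0.2394, 0.1726]
tool_rot: [-0.48, -0.52, -0.478, 0.521]
contact_force: [-1.7, -5.5, 0.8]
gripper_width: 0.122
```

```bash
python3 - <<'E'
from h import *
f=grab('scene','s8');cv2.imwrite('pics/s8c.png',cv2.resize(f['pixels'][110:230,190:310],None,fx=5,fy=5,interpolation=2))
E
```

```text
(no output)
```

View pics/s8c.png

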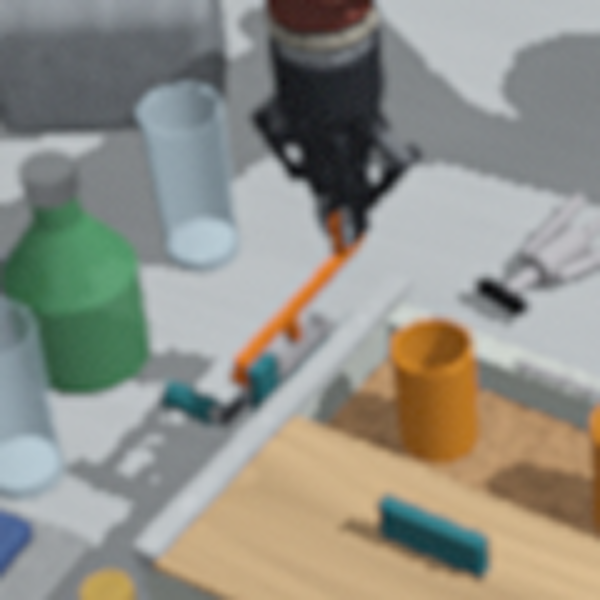

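The tab is gripped at crop (340,232). I'll lift along the arc in gentle steps.

```bash
python3 -m inch '[{"fingers":-1,"delta_pos":[-1,0.35,0],"twist":[0,0,0]},{"fingers":-1,"delta_pos":[-1,0.4,0],"twist":[0,0,0]},{"fingers":-1,"delta_pos":[-1,0.5,0],"twist":[0,0,0]},{"fingers":-1,"delta_pos":[-1,0.6,0],"twist":[0,0,0]},{"fingers":-1,"delta_pos":[-0.4,0.25,0],"twist":[0,0,0]}]'; python3 - <<'E'
from h import *
plan([.472,-.2385,.168],YAW+np.pi/2)
f=grab('scene','s9');cv2.imwrite('pics/s9c.png',cv2.resize(f['pixels'][110:230,190:310],None,fx=5,fy=5,interpolation=2))
E
```

```text
time: 21.48
tool_pos: [0.4958, -0.2412, 0.2135]
tool_rot: [-0.48, -0.52, -0.477, 0.521]
contact_force: [9.4, -10.4, -13.8]
gripper_width: 0.128
t 21.48 pos [ 0.4958 -0.2412  0.2135] F [  9.4 -10.4 -13.8] w 0.128 j6 1.07
 twist deg [-0.04  0.18 -0.14]  delta cm now-axes [ 4.54 -2.41 -0.08]  after-turn [ 4.55 -2.4  -0.07]
```

View pics/s9c.png

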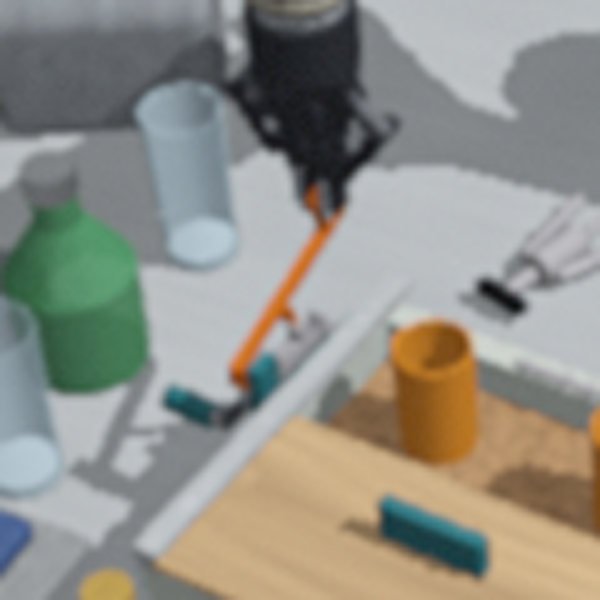

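The pawl is lifted clear of the wheel, about 41 mm of TCP rise. I'll hold it there and watch the deck.

```bash
python3 -m inch '[{"fingers":-1,"delta_pos":[0,0,0],"twist":[0,0,0]},{"fingers":-1,"delta_pos":[0,0,0],"twist":[0,0,0]},{"fingers":-1,"delta_pos":[0,0,0],"twist":[0,0,0]},{"fingers":-1,"delta_pos":[0,0,0],"twist":[0,0,0]},{"fingers":-1,"delta_pos":[0,0,0],"twist":[0,0,0]}]';python3 -m inch '[{"fingers":-1,"delta_pos":[0,0,0],"twist":[0,0,0]},{"fingers":-1,"delta_pos":[0,0,0],"twist":[0,0,0]},{"fingers":-1,"delta_pos":[0,0,0],"twist":[0,0,0]},{"fingers":-1,"delta_pos":[0,0,0],"twist":[0,0,0]},{"fingers":-1,"delta_pos":[0,0,0],"twist":[0,0,0]}]';python3 -m inch '[{"fingers":-1,"delta_pos":[0,0,0],"twist":[0,0,0]},{"fingers":-1,"delta_pos":[0,0,0],"twist":[0,0,0]},{"fingers":-1,"delta_pos":[0,0,0],"twist":[0,0,0]},{"fingers":-1,"delta_pos":[0,0,0],"twist":[0,0,0]},{"fingers":-1,"delta_pos":[0,0,0],"twist":[0,0,0]}]'; cat >> h.py <<'E'
def deck(tag):
    f=grab('scene',tag);C=cloud(f);hsv=cv2.cvtColor(f['pixels'],cv2.COLOR_BGR2HSV)
    # cork height: sample local region of the deck between the cups
    L=(C[...,:2]-O)@np.array([[np.cos(YAW),-np.sin(YAW)],[np.sin(YAW),np.cos(YAW)]])
    k=(abs(L[...,0])<.055)&(abs(L[...,1])<.04)&(C[...,2]<.1)
    print(manip.state()['time'],'deck z',np.median(C[k][:,2]).round(4),k.sum())
    k=(hsv[...,0]<20)&(hsv[...,1]>140)&(abs(L[...,0])<.06)&(abs(L[...,1])<.15)
    m=k.astype('u1');n,l,st,c=cv2.connectedComponentsWithStats(m)
    for i in range(1,n):
        if st[i,4]>60: T=C[l==i];print(c[i].round(),st[i,4],'topz',np.percentile(T[:,2],98).round(3))
    cv2.imwrite(f'pics/{tag}c.png',cv2.resize(f['pixels'][110:230,190:310],None,fx=5,fy=5,interpolation=2))
E
python3 -c "
from h import *
deck('s10')"
```

```text
time: 22.15
tool_pos: [0.4956, -0.2412, 0.2131]
tool_rot: [-0.48, -0.52, -0.477, 0.521]
contact_force: [9.8, -9.2, -12.0]
gripper_width: 0.124
time: 22.78
tool_pos: [0.4956, -0.2412, 0.2131]
tool_rot: [-0.48, -0.52, -0.477, 0.521]
contact_force: [10.2, -8.3, -12.5]
gripper_width: 0.123
time: 23.4
tool_pos: [0.4956, -0.2412, 0.2132]
tool_rot: [-0.48, -0.52, -0.477, 0.521]
contact_force: [9.2, -9.4, -13.3]
gripper_width: 0.127
23.45 deck z 0.0738 323
[277. 190.] 414 topz 0.164
[316. 206.] 434 topz 0.164
```

View pics/s10c.png

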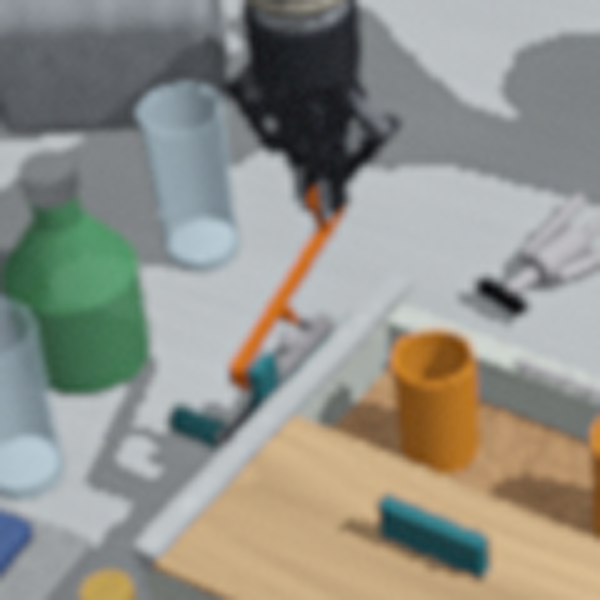

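The deck is sinking slowly, at 74 mm now, with the cups upright. I'll keep holding.

```bash
python3 -m inch '[{"fingers":-1,"delta_pos":[0,0,0],"twist":[0,0,0]},{"fingers":-1,"delta_pos":[0,0,0],"twist":[0,0,0]},{"fingers":-1,"delta_pos":[0,0,0],"twist":[0,0,0]},{"fingers":-1,"delta_pos":[0,0,0],"twist":[0,0,0]},{"fingers":-1,"delta_pos":[0,0,0],"twist":[0,0,0]}]' >/dev/null
python3 -m inch '[{"fingers":-1,"delta_pos":[0,0,0],"twist":[0,0,0]},{"fingers":-1,"delta_pos":[0,0,0],"twist":[0,0,0]},{"fingers":-1,"delta_pos":[0,0,0],"twist":[0,0,0]},{"fingers":-1,"delta_pos":[0,0,0],"twist":[0,0,0]},{"fingers":-1,"delta_pos":[0,0,0],"twist":[0,0,0]}]' >/dev/null
python3 -m inch '[{"fingers":-1,"delta_pos":[0,0,0],"twist":[0,0,0]},{"fingers":-1,"delta_pos":[0,0,0],"twist":[0,0,0]},{"fingers":-1,"delta_pos":[0,0,0],"twist":[0,0,0]},{"fingers":-1,"delta_pos":[0,0,0],"twist":[0,0,0]},{"fingers":-1,"delta_pos":[0,0,0],"twist":[0,0,0]}]' >/dev/null
python3 -m inch '[{"fingers":-1,"delta_pos":[0,0,0],"twist":[0,0,0]},{"fingers":-1,"delta_pos":[0,0,0],"twist":[0,0,0]},{"fingers":-1,"delta_pos":[0,0,0],"twist":[0,0,0]},{"fingers":-1,"delta_pos":[0,0,0],"twist":[0,0,0]},{"fingers":-1,"delta_pos":[0,0,0],"twist":[0,0,0]}]' >/dev/null
python3 -m inch '[{"fingers":-1,"delta_pos":[0,0,0],"twist":[0,0,0]},{"fingers":-1,"delta_pos":[0,0,0],"twist":[0,0,0]},{"fingers":-1,"delta_pos":[0,0,0],"twist":[0,0,0]},{"fingers":-1,"delta_pos":[0,0,0],"twist":[0,0,0]},{"fingers":-1,"delta_pos":[0,0,0],"twist":[0,0,0]}]' >/dev/null
python3 -m inch '[{"fingers":-1,"delta_pos":[0,0,0],"twist":[0,0,0]},{"fingers":-1,"delta_pos":[0,0,0],"twist":[0,0,0]},{"fingers":-1,"delta_pos":[0,0,0],"twist":[0,0,0]},{"fingers":-1,"delta_pos":[0,0,0],"twist":[0,0,0]},{"fingers":-1,"delta_pos":[0,0,0],"twist":[0,0,0]}]' >/dev/null
python3 -m inch '[{"fingers":-1,"delta_pos":[0,0,0],"twist":[0,0,0]},{"fingers":-1,"delta_pos":[0,0,0],"twist":[0,0,0]},{"fingers":-1,"delta_pos":[0,0,0],"twist":[0,0,0]},{"fingers":-1,"delta_pos":[0,0,0],"twist":[0,0,0]},{"fingers":-1,"delta_pos":[0,0,0],"twist":[0,0,0]}]' >/dev/null
python3 -m inch '[{"fingers":-1,"delta_pos":[0,0,0],"twist":[0,0,0]},{"fingers":-1,"delta_pos":[0,0,0],"twist":[0,0,0]},{"fingers":-1,"delta_pos":[0,0,0],"twist":[0,0,0]},{"fingers":-1,"delta_pos":[0,0,0],"twist":[0,0,0]},{"fingers":-1,"delta_pos":[0,0,0],"twist":[0,0,0]}]'
python3 -c "
from h import *
deck('s11')"
```

```text
time: 28.45
tool_pos: [0.4956, -0.2412, 0.2131]
tool_rot: [-0.48, -0.52, -0.477, 0.521]
contact_force: [10.3, -9.1, -12.1]
gripper_width: 0.123
28.5 deck z 0.0499 224
[277. 193.] 359 topz 0.141
[317. 209.] 375 topz 0.142
```

View pics/s11c.png

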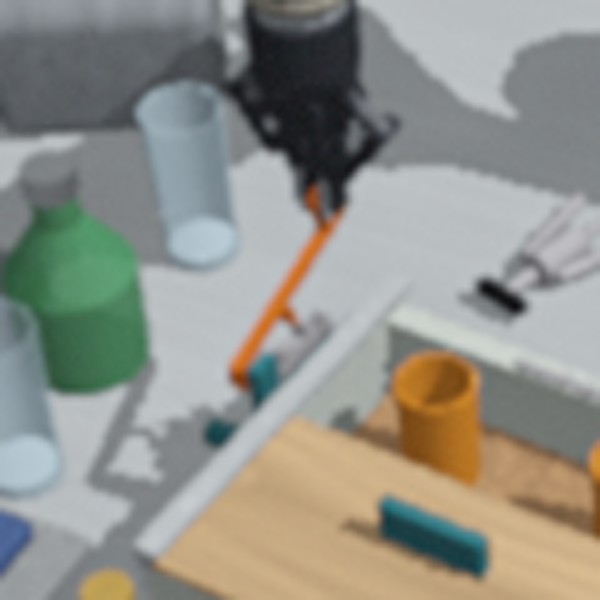

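The deck is at 50 mm and sinking at about 4.7 mm/s, so roughly 9 s remain.

```bash
python3 -m inch '[{"fingers":-1,"delta_pos":[0,0,0],"twist":[0,0,0]},{"fingers":-1,"delta_pos":[0,0,0],"twist":[0,0,0]},{"fingers":-1,"delta_pos":[0,0,0],"twist":[0,0,0]},{"fingers":-1,"delta_pos":[0,0,0],"twist":[0,0,0]},{"fingers":-1,"delta_pos":[0,0,0],"twist":[0,0,0]}]' >/dev/null
python3 -m inch '[{"fingers":-1,"delta_pos":[0,0,0],"twist":[0,0,0]},{"fingers":-1,"delta_pos":[0,0,0],"twist":[0,0,0]},{"fingers":-1,"delta_pos":[0,0,0],"twist":[0,0,0]},{"fingers":-1,"delta_pos":[0,0,0],"twist":[0,0,0]},{"fingers":-1,"delta_pos":[0,0,0],"twist":[0,0,0]}]' >/dev/null
python3 -m inch '[{"fingers":-1,"delta_pos":[0,0,0],"twist":[0,0,0]},{"fingers":-1,"delta_pos":[0,0,0],"twist":[0,0,0]},{"fingers":-1,"delta_pos":[0,0,0],"twist":[0,0,0]},{"fingers":-1,"delta_pos":[0,0,0],"twist":[0,0,0]},{"fingers":-1,"delta_pos":[0,0,0],"twist":[0,0,0]}]' >/dev/null
python3 -m inch '[{"fingers":-1,"delta_pos":[0,0,0],"twist":[0,0,0]},{"fingers":-1,"delta_pos":[0,0,0],"twist":[0,0,0]},{"fingers":-1,"delta_pos":[0,0,0],"twist":[0,0,0]},{"fingers":-1,"delta_pos":[0,0,0],"twist":[0,0,0]},{"fingers":-1,"delta_pos":[0,0,0],"twist":[0,0,0]}]' >/dev/null
python3 -m inch '[{"fingers":-1,"delta_pos":[0,0,0],"twist":[0,0,0]},{"fingers":-1,"delta_pos":[0,0,0],"twist":[0,0,0]},{"fingers":-1,"delta_pos":[0,0,0],"twist":[0,0,0]},{"fingers":-1,"delta_pos":[0,0,0],"twist":[0,0,0]},{"fingers":-1,"delta_pos":[0,0,0],"twist":[0,0,0]}]' >/dev/null
python3 -m inch '[{"fingers":-1,"delta_pos":[0,0,0],"twist":[0,0,0]},{"fingers":-1,"delta_pos":[0,0,0],"twist":[0,0,0]},{"fingers":-1,"delta_pos":[0,0,0],"twist":[0,0,0]},{"fingers":-1,"delta_pos":[0,0,0],"twist":[0,0,0]},{"fingers":-1,"delta_pos":[0,0,0],"twist":[0,0,0]}]' >/dev/null
python3 -m inch '[{"fingers":-1,"delta_pos":[0,0,0],"twist":[0,0,0]},{"fingers":-1,"delta_pos":[0,0,0],"twist":[0,0,0]},{"fingers":-1,"delta_pos":[0,0,0],"twist":[0,0,0]},{"fingers":-1,"delta_pos":[0,0,0],"twist":[0,0,0]},{"fingers":-1,"delta_pos":[0,0,0],"twist":[0,0,0]}]' >/dev/null
python3 -m inch '[{"fingers":-1,"delta_pos":[0,0,0],"twist":[0,0,0]},{"fingers":-1,"delta_pos":[0,0,0],"twist":[0,0,0]},{"fingers":-1,"delta_pos":[0,0,0],"twist":[0,0,0]},{"fingers":-1,"delta_pos":[0,0,0],"twist":[0,0,0]},{"fingers":-1,"delta_pos":[0,0,0],"twist":[0,0,0]}]' >/dev/null
python3 -m inch '[{"fingers":-1,"delta_pos":[0,0,0],"twist":[0,0,0]},{"fingers":-1,"delta_pos":[0,0,0],"twist":[0,0,0]},{"fingers":-1,"delta_pos":[0,0,0],"twist":[0,0,0]},{"fingers":-1,"delta_pos":[0,0,0],"twist":[0,0,0]},{"fingers":-1,"delta_pos":[0,0,0],"twist":[0,0,0]}]' >/dev/null
python3 -m inch '[{"fingers":-1,"delta_pos":[0,0,0],"twist":[0,0,0]},{"fingers":-1,"delta_pos":[0,0,0],"twist":[0,0,0]},{"fingers":-1,"delta_pos":[0,0,0],"twist":[0,0,0]},{"fingers":-1,"delta_pos":[0,0,0],"twist":[0,0,0]},{"fingers":-1,"delta_pos":[0,0,0],"twist":[0,0,0]}]' >/dev/null
python3 -m inch '[{"fingers":-1,"delta_pos":[0,0,0],"twist":[0,0,0]},{"fingers":-1,"delta_pos":[0,0,0],"twist":[0,0,0]},{"fingers":-1,"delta_pos":[0,0,0],"twist":[0,0,0]},{"fingers":-1,"delta_pos":[0,0,0],"twist":[0,0,0]},{"fingers":-1,"delta_pos":[0,0,0],"twist":[0,0,0]}]' >/dev/null
python3 -m inch '[{"fingers":-1,"delta_pos":[0,0,0],"twist":[0,0,0]},{"fingers":-1,"delta_pos":[0,0,0],"twist":[0,0,0]},{"fingers":-1,"delta_pos":[0,0,0],"twist":[0,0,0]},{"fingers":-1,"delta_pos":[0,0,0],"twist":[0,0,0]},{"fingers":-1,"delta_pos":[0,0,0],"twist":[0,0,0]}]' >/dev/null
python3 -m inch '[{"fingers":-1,"delta_pos":[0,0,0],"twist":[0,0,0]},{"fingers":-1,"delta_pos":[0,0,0],"twist":[0,0,0]},{"fingers":-1,"delta_pos":[0,0,0],"twist":[0,0,0]},{"fingers":-1,"delta_pos":[0,0,0],"twist":[0,0,0]},{"fingers":-1,"delta_pos":[0,0,0],"twist":[0,0,0]}]' >/dev/null
python3 -c "
from h import *
deck('s12')"
python3 -m inch '[{"fingers":-1,"delta_pos":[0,0,0],"twist":[0,0,0]},{"fingers":-1,"delta_pos":[0,0,0],"twist":[0,0,0]},{"fingers":-1,"delta_pos":[0,0,0],"twist":[0,0,0]},{"fingers":-1,"delta_pos":[0,0,0],"twist":[0,0,0]},{"fingers":-1,"delta_pos":[0,0,0],"twist":[0,0,0]}]' >/dev/null
python3 -m inch '[{"fingers":-1,"delta_pos":[0,0,0],"twist":[0,0,0]},{"fingers":-1,"delta_pos":[0,0,0],"twist":[0,0,0]},{"fingers":-1,"delta_pos":[0,0,0],"twist":[0,0,0]},{"fingers":-1,"delta_pos":[0,0,0],"twist":[0,0,0]},{"fingers":-1,"delta_pos":[0,0,0],"twist":[0,0,0]}]' >/dev/null
python3 -m inch '[{"fingers":-1,"delta_pos":[0,0,0],"twist":[0,0,0]},{"fingers":-1,"delta_pos":[0,0,0],"twist":[0,0,0]},{"fingers":-1,"delta_pos":[0,0,0],"twist":[0,0,0]},{"fingers":-1,"delta_pos":[0,0,0],"twist":[0,0,0]},{"fingers":-1,"delta_pos":[0,0,0],"twist":[0,0,0]}]'
python3 -c "
from h import *
deck('s13')"
```

```text
36.675 deck z 0.0176 66
[278. 197.] 249 topz 0.109
[309. 213.] 146 topz 0.108
time: 38.55
tool_pos: [0.4956, -0.2412, 0.2132]
tool_rot: [-0.48, -0.52, -0.477, 0.521]
contact_force: [10.0, -8.7, -12.3]
gripper_width: 0.119
38.6 deck z 0.0138 58
[278. 197.] 240 topz 0.103
[309. 213.] 131 topz 0.104
```

View pics/s13c.png

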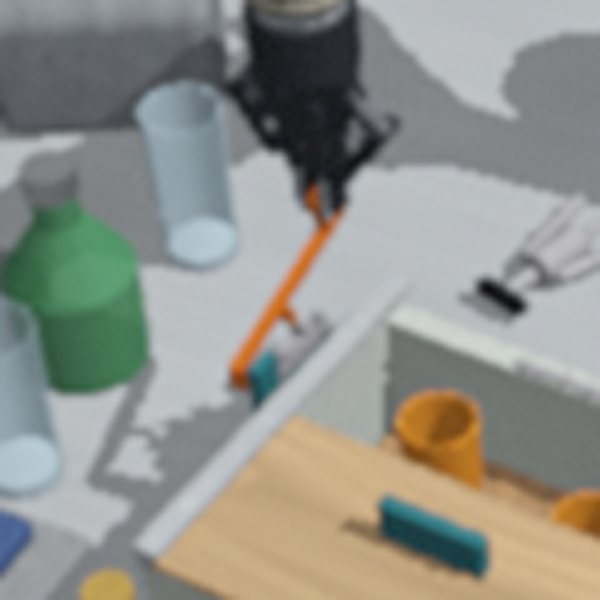

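The deck reads about 12–14 mm and the cup rims about 103 mm. I'll hold a little longer to confirm it has stopped.

```bash
python3 -m inch '[{"fingers":-1,"delta_pos":[0,0,0],"twist":[0,0,0]},{"fingers":-1,"delta_pos":[0,0,0],"twist":[0,0,0]},{"fingers":-1,"delta_pos":[0,0,0],"twist":[0,0,0]},{"fingers":-1,"delta_pos":[0,0,0],"twist":[0,0,0]},{"fingers":-1,"delta_pos":[0,0,0],"twist":[0,0,0]}]' >/dev/null
python3 -m inch '[{"fingers":-1,"delta_pos":[0,0,0],"twist":[0,0,0]},{"fingers":-1,"delta_pos":[0,0,0],"twist":[0,0,0]},{"fingers":-1,"delta_pos":[0,0,0],"twist":[0,0,0]},{"fingers":-1,"delta_pos":[0,0,0],"twist":[0,0,0]},{"fingers":-1,"delta_pos":[0,0,0],"twist":[0,0,0]}]' >/dev/null
python3 -m inch '[{"fingers":-1,"delta_pos":[0,0,0],"twist":[0,0,0]},{"fingers":-1,"delta_pos":[0,0,0],"twist":[0,0,0]},{"fingers":-1,"delta_pos":[0,0,0],"twist":[0,0,0]},{"fingers":-1,"delta_pos":[0,0,0],"twist":[0,0,0]},{"fingers":-1,"delta_pos":[0,0,0],"twist":[0,0,0]}]' >/dev/null
python3 -m inch '[{"fingers":-1,"delta_pos":[0,0,0],"twist":[0,0,0]},{"fingers":-1,"delta_pos":[0,0,0],"twist":[0,0,0]},{"fingers":-1,"delta_pos":[0,0,0],"twist":[0,0,0]},{"fingers":-1,"delta_pos":[0,0,0],"twist":[0,0,0]},{"fingers":-1,"delta_pos":[0,0,0],"twist":[0,0,0]}]'
python3 -c "
from h import *
deck('s14')"
```

```text
time: 41.1
tool_pos: [0.4956, -0.2412, 0.2132]
tool_rot: [-0.48, -0.52, -0.477, 0.521]
contact_force: [10.4, -8.7, -13.4]
gripper_width: 0.127
41.15 deck z 0.0141 55
[278. 197.] 241 topz 0.104
[309. 213.] 131 topz 0.105
```

It has stopped. I'll lower the pawl back along its arc and release it.

```bash
python3 -m inch '[{"fingers":-1,"delta_pos":[0.4,-0.25,0],"twist":[0,0,0]},{"fingers":-1,"delta_pos":[1,-0.6,0],"twist":[0,0,0]},{"fingers":-1,"delta_pos":[1,-0.5,0],"twist":[0,0,0]},{"fingers":-1,"delta_pos":[1,-0.4,0],"twist":[0,0,0]},{"fingers":-1,"delta_pos":[0.6,-0.2,0],"twist":[0,0,0]}]'
python3 -m inch '[{"fingers":1,"delta_pos":[0,0,0],"twist":[0,0,0]},{"fingers":1,"delta_pos":[0,0,0],"twist":[0,0,0]},{"fingers":1,"delta_pos":[0,0,0],"twist":[0,0,0]},{"fingers":1,"delta_pos":[-3,0,0],"twist":[0,0,0]},{"fingers":1,"delta_pos":[-5,0,0],"twist":[0,0,0]}]'
python3 -m inch '[{"fingers":1,"delta_pos":[-5,0,0],"twist":[0,0,0]},{"fingers":1,"delta_pos":[0,0,0],"twist":[0,0,0]}]'
python3 -c "
from h import *
deck('s15'); plan([*l2w(.123,0),.30])
f=dict(np.load('pics/s15.npz'));C=cloud(f);hsv=cv2.cvtColor(f['pixels'],cv2.COLOR_BGR2HSV)
k=(hsv[...,0]<20)&(hsv[...,1]>140)&(C[...,2]>.165)&(C[...,2]<.26)&(C[...,1]<-.2)
print(C[k].min(0).round(3),C[k].max(0).round(3),C[k].mean(0).round(3))"
```

```text
time: 41.78
tool_pos: [0.4734, -0.2394, 0.1765]
tool_rot: [-0.478, -0.519, -0.479, 0.522]
contact_force: [-10.8, -4.3, 7.0]
gripper_width: 0.124
time: 42.4
tool_pos: [0.4744, -0.2369, 0.2541]
tool_rot: [-0.477, -0.52, -0.481, 0.521]
contact_force: [0.7, -1.2, 1.1]
gripper_width: 1.002
time: 42.65
tool_pos: [0.4775, -0.239, 0.3119]
tool_rot: [0.482, 0.521, 0.476, -0.519]
contact_force: [-0.0, 0.2, 0.3]
gripper_width: 1.001
42.7 deck z 0.013 54
[278. 197.] 238 topz 0.104
[309. 213.] 132 topz 0.104
t 42.7 pos [ 0.4765 -0.2383  0.3086] F [-0.7  0.2 -0.1] w 1.002 j6 1.05
 twist deg [-89.98   0.3   -0.09]  delta cm now-axes [  0.9   19.02 -19.4 ]  after-turn [ 0.86 19.4  19.02]
[ 0.459 -0.24   0.165] [ 0.502 -0.23   0.197] [ 0.477 -0.234  0.181]
```

View pics/s15c.png

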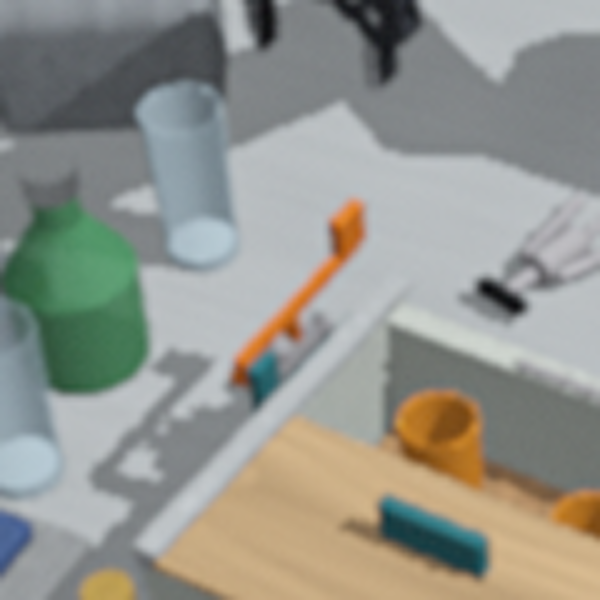

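The pawl is back at crop (347,228), where it started. Next I'll turn back and regrip the lid bar.

```bash
python3 -m inch '[{"fingers":1,"delta_pos":[0,0,0],"twist":[-10,0,0]},{"fingers":1,"delta_pos":[0,0,0],"twist":[-10,0,0]},{"fingers":1,"delta_pos":[0,0,0],"twist":[-10,0,0]},{"fingers":1,"delta_pos":[0,0,0],"twist":[-10,0,0]},{"fingers":1,"delta_pos":[0,0,0],"twist":[-10,0,0]}]'
python3 -m inch '[{"fingers":1,"delta_pos":[0,0,0],"twist":[-10,0,0]},{"fingers":1,"delta_pos":[0,0,0],"twist":[-10,0,0]},{"fingers":1,"delta_pos":[0,0,0],"twist":[-10,0,0]},{"fingers":1,"delta_pos":[0,0,0],"twist":[-10,0,0]},{"fingers":1,"delta_pos":[0,4,4],"twist":[0,0,0]}]'
python3 -m inch '[{"fingers":1,"delta_pos":[0,4,4],"twist":[0,0,0]},{"fingers":1,"delta_pos":[0,4,4],"twist":[0,0,0]},{"fingers":1,"delta_pos":[0,4,4],"twist":[0,0,0]},{"fingers":1,"delta_pos":[0,3.4,3],"twist":[0,0,0]},{"fingers":1,"delta_pos":[0,0,0],"twist":[0,0,0]}]'
python3 -c "
from h import *
plan([.6836,-.058,.137])"
```

```text
time: 43.32
tool_pos: [0.4748, -0.2373, 0.3033]
tool_rot: [0.653, 0.268, 0.656, -0.267]
contact_force: [0.2, -0.1, -0.1]
gripper_width: 0.998
time: 43.95
tool_pos: [0.5174, -0.2024, 0.3037]
tool_rot: [0.705, 0.031, 0.707, -0.03]
contact_force: [1.2, -1.7, 0.2]
gripper_width: 1.004
time: 44.58
tool_pos: [0.6814, -0.0576, 0.3021]
tool_rot: [0.705, 0.028, 0.708, -0.027]
contact_force: [0.0, -0.6, 0.2]
gripper_width: 0.999
t 44.58 pos [ 0.6814 -0.0576  0.3021] F [ 0.  -0.6  0.2] w 0.999 j6 -0.11
 twist deg [ 0.22 -0.28 -0.06]  delta cm now-axes [16.51 -0.04  0.3 ]  after-turn [16.51 -0.02  0.22]
```

```bash
python3 -m inch '[{"fingers":1,"delta_pos":[5,0,0.2],"twist":[0,0,0]},{"fingers":1,"delta_pos":[5,0,0],"twist":[0,0,0]},{"fingers":1,"delta_pos":[4,0,0],"twist":[0,0,0]},{"fingers":1,"delta_pos":[2.5,0,0],"twist":[0,0,0]},{"fingers":-1,"delta_pos":[0,0,0],"twist":[0,0,0]}]'
python3 -m inch '[{"fingers":-1,"delta_pos":[0,0,0],"twist":[0,0,0]},{"fingers":-1,"delta_pos":[0,0,0],"twist":[0,0,0]},{"fingers":-1,"delta_pos":[0,0,0],"twist":[0,0,0]},{"fingers":-1,"delta_pos":[0,0,0],"twist":[0,0,0]},{"fingers":-1,"delta_pos":[0,0,0],"twist":[0,0,0]}]'
```

```text
time: 45.2
tool_pos: [0.6796, -0.0607, 0.1362]
tool_rot: [0.704, 0.03, 0.709, -0.029]
contact_force: [0.2, -0.9, 1.2]
gripper_width: 0.817
time: 45.82
tool_pos: [0.6834, -0.0607, 0.1428]
tool_rot: [0.707, 0.029, 0.706, -0.029]
contact_force: [-2.1, -0.7, 5.7]
gripper_width: 0.151
```

```bash
python3 -m inch '[{"fingers":-1,"delta_pos":[0,0,-1.5],"twist":[0,0,0]},{"fingers":-1,"delta_pos":[0,0,-2],"twist":[0,0,0]},{"fingers":-1,"delta_pos":[0,0,-2],"twist":[0,0,0]},{"fingers":-1,"delta_pos":[0,0,-2],"twist":[0,0,0]},{"fingers":-1,"delta_pos":[0,0,-2],"twist":[0,0,0]}]'
python3 -m inch '[{"fingers":-1,"delta_pos":[0,0,-1.5],"twist":[0,0,0]},{"fingers":-1,"delta_pos":[0,0,-1],"twist":[0,0,0]},{"fingers":-1,"delta_pos":[0,0,0],"twist":[0,0,0]}]'
python3 -c "
from h import *
plan([.5391,-.046,.137])"
```

```text
time: 46.45
tool_pos: [0.5894, -0.0528, 0.1427]
tool_rot: [0.708, 0.029, 0.705, -0.029]
contact_force: [2.2, 0.0, 3.2]
gripper_width: 0.15
time: 46.82
tool_pos: [0.5635, -0.0506, 0.1427]
tool_rot: [0.707, 0.029, 0.706, -0.029]
contact_force: [-1.4, 0.1, 7.8]
gripper_width: 0.148
t 46.83 pos [ 0.5635 -0.0506  0.1427] F [-1.4  0.1  7.8] w 0.148 j6 -0.14
 twist deg [-0.    0.13  0.02]  delta cm now-axes [ 0.56  0.26 -2.47]  after-turn [ 0.57  0.26 -2.47]
```

```bash
python3 -m inch '[{"fingers":-1,"delta_pos":[0,0,-0.8],"twist":[0,0,0]},{"fingers":-1,"delta_pos":[0,0,-0.6],"twist":[0,0,0]},{"fingers":-1,"delta_pos":[0,0,-0.6],"twist":[0,0,0]}]'
python3 -m inch '[{"fingers":-1,"delta_pos":[0,0,-0.4],"twist":[0,0,0]},{"fingers":-1,"delta_pos":[0,0,-0.3],"twist":[0,0,0]},{"fingers":-1,"delta_pos":[0,0,0],"twist":[0,0,0]}]'
```

```text
time: 47.2
tool_pos: [0.5511, -0.0496, 0.1429]
tool_rot: [0.715, 0.029, 0.698, -0.03]
contact_force: [22.6, -0.6, -6.0]
gripper_width: 0.145
time: 47.58
tool_pos: [0.5388, -0.0486, 0.1427]
tool_rot: [0.709, 0.029, 0.704, -0.029]
contact_force: [6.4, 0.2, 3.4]
gripper_width: 0.146
```

```bash
python3 -m inch '[{"fingers":-1,"delta_pos":[0,0,-0.3],"twist":[0,0,0]},{"fingers":-1,"delta_pos":[0,0,0],"twist":[0,0,0]}]'
python3 -m inch '[{"fingers":1,"delta_pos":[0,0,0],"twist":[0,0,0]},{"fingers":1,"delta_pos":[0,0,0],"twist":[0,0,0]},{"fingers":1,"delta_pos":[0,0,0],"twist":[0,0,0]},{"fingers":1,"delta_pos":[-4,0,0],"twist":[0,0,0]},{"fingers":1,"delta_pos":[-5,0,0],"twist":[0,0,0]}]'
python3 -m inch '[{"fingers":1,"delta_pos":[-4,5,0],"twist":[0,0,0]},{"fingers":1,"delta_pos":[0,6,-1],"twist":[0,0,0]},{"fingers":1,"delta_pos":[0,6,-2],"twist":[0,0,0]},{"fingers":1,"delta_pos":[0,6,-2],"twist":[0,0,0]},{"fingers":1,"delta_pos":[0,6,-2],"twist":[0,0,0]}]'
python3 - <<'E'
from h import *
f=grab('scene','s16');cv2.imwrite('pics/s16c.png',cv2.resize(f['pixels'][100:300,190:440],None,fx=3,fy=3,interpolation=2))
g=grab('top','t16');cv2.imwrite('pics/t16c.png',cv2.resize(g['pixels'][100:300,190:450],None,fx=3,fy=3,interpolation=2))
R=np.array([[np.cos(YAW),-np.sin(YAW)],[np.sin(YAW),np.cos(YAW)]])
for n,h in(('s',f),('t',g)):
    C=cloud(h);hsv=cv2.cvtColor(h['pixels'],cv2.COLOR_BGR2HSV);L=(C[...,:2]-O)@R;z=C[...,2]
    k=(z>.122)&(z<.132)&(hsv[...,1]>60)&(abs(L[...,1])<.13)&(abs(L[...,0])<.22);print(n,'lid x',np.percentile(L[k][:,0],[1,2,98,99]).round(4))
    k=(z>.157)&(z<.168)&(hsv[...,1]>90)&(abs(L[...,1])<.06)&(abs(L[...,0])<.22);print('grip',np.median(L[k],0).round(4))
print(manip.state()['time'])
E
```

```text
time: 47.82
tool_pos: [0.5388, -0.0486, 0.1428]
tool_rot: [0.712, 0.029, 0.701, -0.03]
contact_force: [19.4, -0.3, -5.4]
gripper_width: 0.149
time: 48.45
tool_pos: [0.5319, -0.0478, 0.2298]
tool_rot: [0.705, 0.03, 0.708, -0.029]
contact_force: [0.9, -0.8, 0.6]
gripper_width: 1.001
time: 49.08
tool_pos: [0.487, 0.245, 0.2697]
tool_rot: [0.706, 0.029, 0.707, -0.029]
contact_force: [0.5, 1.6, 0.2]
gripper_width: 0.998
s lid x [-0.0775 -0.0755  0.0741  0.0753]
grip [-0.0154  0.0019]
t lid x [-0.0787 -0.0772  0.0718  0.073 ]
grip [-0.0213  0.0055]
49.175
```

View pics/s16c.png

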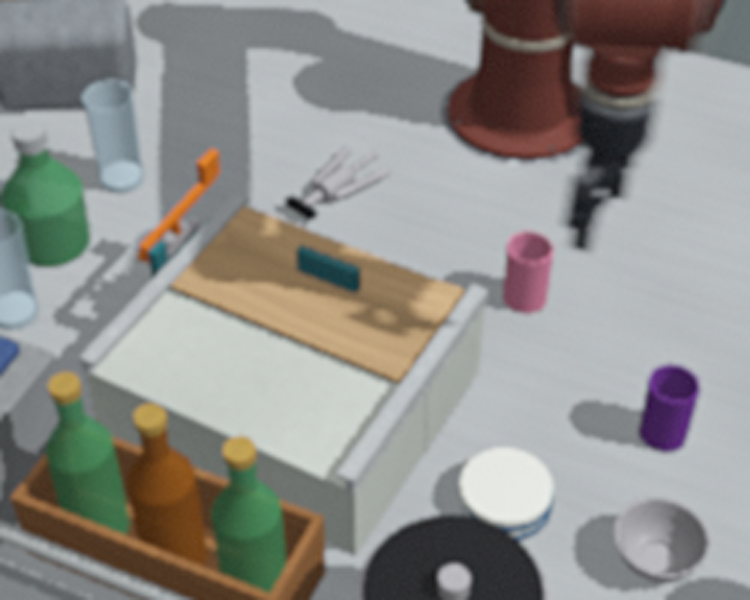

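View pics/t16c.png

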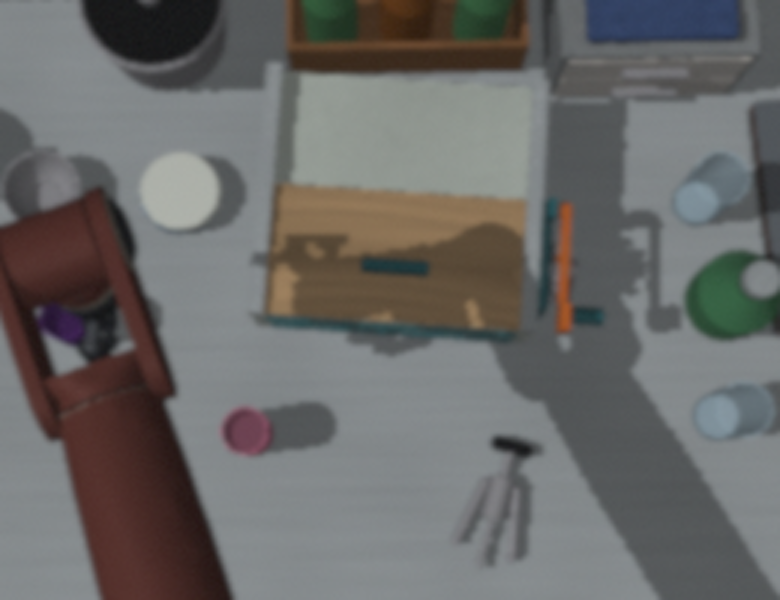

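The lid is flush with the front wall. The knob has swung to the robot's side, at top crop (590,316), and the pawl is down. Everything else is where it was, and no orange tumbler is left outside. I'll hand the job in.

```bash
python3 -m inch '[{"fingers":1,"delta_pos":[0,0,0],"twist":[0,0,0]},{"fingers":1,"delta_pos":[0,0,0],"twist":[0,0,0]}]'; python3 -c "
from h import *
print(manip.job_done())"
```

```text
time: 49.42
tool_pos: [0.4884, 0.2421, 0.2697]
tool_rot: [0.706, 0.03, 0.707, -0.03]
contact_force: [0.0, -0.7, 0.1]
gripper_width: 0.998
the job is handed in; nothing more can be done
None
```

The drinks cart is ready to roll, and I handed the job in at about 49 s of the 200 s allowed. No verdict was reported.

I slid the lid open to its stop and stood the two orange tumblers (the only ones there) on the raised deck. I then held the pawl about 41 mm up for roughly 20 s while the deck crept down at about 4.7 mm/s. After that I let the pawl drop and pushed the lid shut over the ridge.

- **Deck:** it read 13–14 mm against a nominal 12 mm, and it had stopped moving. The cups stood upright, rims at about 104 mm, when last seen before the lid closed over them.
- **Pawl:** the tab is back where it started.
- **Lid:** it travelled 145 mm back onto its shut stop, with a peak push of about 23 N. The two cameras put the grip bar at locker x = -15 and -21 mm, against -20 mm for shut. That spread is wider than the 6 mm shut limit, so I relied on the travel and the stop.
- **Other things:** the purple and pink cups, glasses, carafe, coasters, corkscrew and bowl look unmoved in the last pictures. I judged this by eye, and the arm partly covers the purple cup and the bowl in the top view.

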